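Unclip the filter holders

TASK

Open the filter holders for cleaning: with the ball-ended pick, reach through the notch and lift the end of each split retaining ring out of its recess (do not touch a ring with the fingers while it still lies in there; one holder may already be open). Lay each ring flat on the bench straight out from the notch of its own holder, centred on the notch and a finger's width (about 20 mm) clear of the holder. Lay the pick down flat with its handle flush against the logbook's long edge that faces the robot, about the middle of that edge, and leave the other things alone.

Things in the scene. Friction and masses are not known exactly. Their poses are not given: they have to be found in the camera images.
- holder_1: Round dark steel filter holder, fixed, diameter 92; origin: centre of underside. Recess for the ring: diameter 83, floor 28 above the bench, rim top 35.5. A wedge-shaped notch facing its own -x (to the robot) cuts rim and floor down to 8 above the bench, from the outside to the centre, 22 deg either side of -x (half-width 10 at radius 26, 18 at 46), to push a pick in under the ring's end.
- ring_1_c (a point): Split bright steel ring of holder_1 (may be absent): flat C, outer diameter 80, inner 64, band 8 wide, 7 thick, 60 g. Point: circle's centre, half-way up. Band from -125 through 0 to +193 deg from its own +x, anticlockwise from above; the rest is gap. At first it lies loose in the recess, axes as the holder's (2 deg), its end crossing the notch and ending 8 past its centre line on the -y side.
- holder_2: Round dark steel filter holder, fixed, diameter 92; origin: centre of underside. Recess for the ring: diameter 83, floor 28 above the bench, rim top 35.5. A wedge-shaped notch facing its own -x (to the robot) cuts rim and floor down to 8 above the bench, from the outside to the centre, 22 deg either side of -x (half-width 10 at radius 26, 18 at 46), to push a pick in under the ring's end.
- ring_2_c (a point): Split bright steel ring of holder_2 (may be absent): flat C, outer diameter 80, inner 64, band 8 wide, 7 thick, 60 g. Point: circle's centre, half-way up. Band from -125 through 0 to +193 deg from its own +x, anticlockwise from above; the rest is gap. At first it lies loose in the recess, axes as the holder's (2 deg), its end crossing the notch and ending 8 past its centre line on the -y side.
- holder_3: Round dark steel filter holder, fixed, diameter 92; origin: centre of underside. Recess for the ring: diameter 83, floor 28 above the bench, rim top 35.5. A wedge-shaped notch facing its own -x (to the robot) cuts rim and floor down to 8 above the bench, from the outside to the centre, 22 deg either side of -x (half-width 10 at radius 26, 18 at 46), to push a pick in under the ring's end.
- ring_3_c (a point): Split bright steel ring of holder_3 (may be absent): flat C, outer diameter 80, inner 64, band 8 wide, 7 thick, 60 g. Point: circle's centre, half-way up. Band from -125 through 0 to +193 deg from its own +x, anticlockwise from above; the rest is gap. At first it lies loose in the recess, axes as the holder's (2 deg), its end crossing the notch and ending 8 past its centre line on the -y side.
- holder_4: Round dark steel filter holder, fixed, diameter 92; origin: centre of underside. Recess for the ring: diameter 83, floor 28 above the bench, rim top 35.5. A wedge-shaped notch facing its own -x (to the robot) cuts rim and floor down to 8 above the bench, from the outside to the centre, 22 deg either side of -x (half-width 10 at radius 26, 18 at 46), to push a pick in under the ring's end.
- ring_4_c (a point): Split bright steel ring of holder_4 (may be absent): flat C, outer diameter 80, inner 64, band 8 wide, 7 thick, 60 g. Point: circle's centre, half-way up. Band from -125 through 0 to +193 deg from its own +x, anticlockwise from above; the rest is gap. At first it lies loose in the recess, axes as the holder's (2 deg), its end crossing the notch and ending 8 past its centre line on the -y side.
- pick_c (a point): Ball-ended pick, 70 g: black straight handle 90 long, 28 wide, 14 high, then in line a round steel shaft of diameter 6 ending in a ball of diameter 12, its centre 110 from this point. Point: centre of the handle, half-way up, on the shaft's axis. x from handle to ball, z normal to the wide faces; the same if turned over.
- logbook: Dark blue hard-cover logbook, 104 x 150, 15 thick, lying fast on the bench. Origin: centre of its underside; its 150 mm edges run along its own y; the edge nearest the robot is the long edge at its own x = -52.
- tape_roll: Loose bystander: roll of tape, diameter 68, 19 high; leave it alone. Origin: centre of its underside.
- beaker_2: Loose bystander: glass beaker, diameter 57, 68 high; leave it alone. Origin: centre of its underside.
- film_box: Loose bystander: carton, 56x118x56 high; leave it alone. Origin: centre of its underside.
- dish_1: Loose bystander: petri dish, diameter 61, 16 high; leave it alone. Origin: centre of its underside.

How it is judged (in metres and radians):
On the way:
1. the pick has raised a ring out of its recess (((contact force between pick and ring_1 above 0.03 N and height (world z) of ring_1_c above 0.0345 m) or (contact force between pick and ring_2 above 0.03 N and height (world z) of ring_2_c above 0.0345 m) or (contact force between pick and ring_3 above 0.03 N and height (world z) of ring_3_c above 0.0345 m) or (contact force between pick and ring_4 above 0.03 N and height (world z) of ring_4_c above 0.0345 m))), for 0.1 s.
At the end, for the whole second after the job is handed in: Each ring lies flat on the bench, centred within 12 mm on its own holder's notch line, 5 to 40 mm clear of the holder; the pick lies flat, handle within 4 mm of the logbook's near long edge, parallel within 4 deg, middle within 34 mm of the edge's middle; all at rest (x of ring_1_c in the frame of holder_1 between -0.126 and -0.091 m and y of ring_1_c in the frame of holder_1 between -0.012 and 0.012 m and height (world z) of each of ring_1_c, ring_2_c, ring_3_c, ring_4_c below 0.0065 m and linear speed of each of ring_1, ring_2, ring_3, ring_4, pick below 0.02 m/s and x of ring_2_c in the frame of holder_2 between -0.126 and -0.091 m and y of ring_2_c in the frame of holder_2 between -0.012 and 0.012 m and x of ring_3_c in the frame of holder_3 between -0.126 and -0.091 m and y of ring_3_c in the frame of holder_3 between -0.012 and 0.012 m and x of ring_4_c in the frame of holder_4 between -0.126 and -0.091 m and y of ring_4_c in the frame of holder_4 between -0.012 and 0.012 m and x of pick_c in the frame of logbook between -0.0705 and -0.062 m and y of pick_c in the frame of logbook between -0.034 and 0.034 m and angle between the x axis of pick_c and the y axis of logbook, either way round below 0.07 rad and height (world z) of pick_c below 0.01 m); the robot touches nothing.
It fails at once if the fingers touch a ring that still lies in its recess ((contact force between the fingers and ring_1 above 0.5 N and horizontal distance between ring_1_c and holder_1 below 0.005 m and height (world z) of ring_1_c between 0.02 and 0.0335 m) or (contact force between the fingers and ring_2 above 0.5 N and horizontal distance between ring_2_c and holder_2 below 0.005 m and height (world z) of ring_2_c between 0.02 and 0.0335 m) or (contact force between the fingers and ring_3 above 0.5 N and horizontal distance between ring_3_c and holder_3 below 0.005 m and height (world z) of ring_3_c between 0.02 and 0.0335 m) or (contact force between the fingers and ring_4 above 0.5 N and horizontal distance between ring_4_c and holder_4 below 0.005 m and height (world z) of ring_4_c between 0.02 and 0.0335 m)).
It fails at once if a bystander is pushed more than 30 mm (distance of any of tape_roll, beaker_2, film_box, dish_1 from where it was at the start of the episode above 0.03 m).
Of ring_1, ring_2, ring_3, ring_4 only 3 to 4 are there at a start; the rules pass over those that are not, and their reading is None.
At some moment in a run one of pick may be knocked a few centimetres aside while the robot is not near it.
Once in a run the grip may slacken for a moment while it holds something.
It also fails if it takes over 210 s, if anything falls off the work surface, if the arm or the gripper's body presses on something with over 40 N, if the wrist force passes 120 N, or if a joint passes its speed limit or range.

ROBOT

A 6-joint arm with a two-finger parallel gripper is mounted at the origin on a cart in front of the work surface, level with it; the furniture and walls round the work are solid. World frame = base frame: x ahead of the robot, y to its left, z up, the work surface at z = 0. Lengths are in mm, angles in rad, forces in N, time in s.
With the tool pointing down it reaches from about 350 to 925 mm from the base axis. Payload 6.4 kg.
Tool frame: the origin (TCP) lies midway between the tips of the shut fingers; the grasp point (between the pads) lies 19 mm behind it; z points along the fingers, y is the line along which they close (so a half turn about z gives the same grasp; the last joint's range is limited). The gripper opens to 94 mm and grips with 3 to 60 N. Pads are 16 mm wide; open, the fingers measure 119 mm over their backs; the gripper's body (75 mm by 177 mm) begins 78 mm behind the grasp point.
Start: joints at [1.072, 0.245, 1.558, -0, 1.339, -0.174], TCP at [207.425, 616.027, 205.455] pointing down, gripper open.
Joint ranges: [-3.13, 3.13], [-1.02, 2.26], [0.13, 2.54], [-0.95, 4.09], [0.21, 2.88], [-2.74, 2.74]. Speed limits (rad/s): [2.57, 2.57, 3.14, 3.14, 3.14, 3.14].

INTERFACE

Orientations are given as [roll, pitch, yaw] about the fixed x, y, z axes, in that order (R = Rz(yaw) Ry(pitch) Rx(roll)).
In Python, from plant import env, capture, camera_model, ticket, spotter gives the robot as it stands.
- The arm moves only by the tool jog_arm, never from a script. Its argument "rows" is a list that holds one entry, the list of rows, each a list of 7 numbers: the shift along the tool's x, y, z in m, then the turn, a rotation vector about the tool's x, y, z in degrees, then the gripper command: -1 is shut, 1 is fully open, values between are in proportion. A call has 1 to 20 rows; each row is the pose to reach, as a shift and turn from the pose commanded when the call began, along the tool's axes at that moment; what a row does not reach only later rows make up. A row lasts 1/8 s, in which the tool goes at most 62.5 mm and 10.7 degrees, less where a joint would pass 70% of its speed; a pose out of reach is approached as far as the arm can. A call with a gripper value outside its range is refused whole. The fingers move at their own pace and stop on an object; "force" is the grip in N (left out, the last holds). Time passes only in rows, so rows that repeat a pose let the fingers close. It gives the time, the measured TCP pose, the force, the opening and the grip force at its end, in the units of the state.
- env.observe(): the state, without advancing time (a new reading comes with each control period).
- capture(name): name is "scene" or "top"; returns the picture (400x640x3 uint8, blue, green, red); there is no depth.
- camera_model(name): a dict with "camera_matrix" (3x3 intrinsics, pixels), "R" (3x3) and "t" (3): a world point X has camera coordinates R X + t. Camera axes: x right, y down, z forward; pixel columns grow to the right and rows downward; lengths in mm; the calibration is good to about 2 mm. A picture is of the moment at which its call begins. camera_model takes no time and is no camera call.
- ticket.sign_off(): hands the job in; it is judged then, once.
Trained networks look in the newest picture that a camera, given by its name, has taken for a name from the list of things; names that differ only in an ending like _2 or _b are one class to them, and where a whole thing is asked for, a point or a joint stands for the part that bears it (a point fixed in the world has none). Each returns a list of dicts, best first, with "score" (0 to 1); they miss things now and then, are a little off and sometimes report something else, mostly with a low value. They report only what shows in the picture. A call takes as long as a camera call.
- spotter.spot_in(camera, label): "point" ([x, y, z] in mm, in world coordinates, good to about 4 mm: the middle of the surface that is visible of it).
- spotter.silhouettes(camera, label): "mask" (400x640 bool, what is visible of it).
- spotter.landmark_of(camera, label): "point" ([x, y, z] in mm, in world coordinates, good to about 4 mm: a listed point, or the origin of a listed thing).
The state is a dict: "clock": time; "joint_pos": joint angles; "dq": joint speeds; "tau": joint torques, N m; "ee_pos": TCP position; "tool_rot": TCP orientation; "ft_force": force on the tool from outside, world axes, zero at the start; "moment": the same for the moment, N m; "opening": opening from 0.0 (shut) to 1.0 (fully open); "finger_force": force on a finger pad.
Only numpy, scipy, OpenCV 4.12 (cv2) and the standard library are available. Lean on these libraries where they do the work, as an engineer would, in place of code of your own. Each camera call takes 0.05 s, during which the arm holds its last target. There are 200 camera calls.

## Working session

There is one attempt and no reset: what is moved stays moved. The work goes in short steps, Python scripts to look and compute and a tool call to move; the robot and the scene stay as the last step left them, time stands still between calls to the robot, and variables do not carry over. Pictures are saved under pics/ and viewed, at most 14 in all, crops included, and the job is handed in when it is done.

Besides the shell and the picture viewer there is one more tool, called as name(argument=value, ...), one argument or row to a line, values as JSON. jog_arm: Moves the arm, as the interface text tells. Its arguments: {"type":"object","properties":{"rows":{"type":"array"},"force":{"type":"number"}},"required":["rows"]}

```bash
ls; mkdir -p pics
python3 - <<'E'
from plant import env,capture,camera_model,ticket,spotter
import cv2,numpy as np
np.set_printoptions(suppress=True,precision=1)
s=env.observe();print(s['clock'],s['ee_pos'],s['tool_rot'],s['opening'])
for c in('scene','top'):
    im=capture(c);cv2.imwrite(f'pics/{c}0.png',im);m=camera_model(c)
    R=np.array(m['R']);print(c,-R.T@np.array(m['t']),R.tolist(),np.array(m['camera_matrix']).tolist())
for l in['holder_1','ring_1_c','pick_c','logbook','tape_roll','beaker_2','film_box','dish_1']:
    for c in('top','scene'):
        print(l,c,[(round(d['score'],2),np.array(d['point']).round(0).tolist()) for d in spotter.landmark_of(c,l)])
E
```

```text
pics
0.0 [207.1 615.5 204.4] [-3.1 -0.   2.8] 1.00314302425062
scene [ 122.3 -359.1  792. ] [[0.5566775677779119, -0.830715487477959, 0.004675938101039413], [-0.6512630526589133, -0.4399037276641553, -0.6183374051669314], [0.515719421560078, 0.3411692970527058, -0.7858988414384519]] [[389.26042149303856, 0.0, 319.5666875312681], [0.0, 389.26042149303856, 194.2296393994249], [0.0, 0.0, 1.0]]
top [ 371.1  -16.3 1334.2] [[0.0026755172475046063, -0.9996167608950791, 0.027553093203649334], [-0.9859575157007263, -0.007237662299661879, -0.1668394242308723], [0.16697490482318364, -0.026719797567847228, -0.9855990227152329]] [[424.5644918519128, 0.0, 312.34603410341344], [0.0, 424.5644918519128, 195.52437667266094], [0.0, 0.0, 1.0]]
holder_1 top [(0.91, [581.0, -14.0, -2.0]), (0.74, [580.0, 132.0, 3.0]), (0.67, [585.0, -293.0, 1.0]), (0.61, [587.0, -171.0, 1.0])]
holder_1 scene [(0.96, [586.0, -293.0, -0.0]), (0.94, [587.0, -170.0, 1.0]), (0.89, [587.0, 127.0, 3.0]), (0.64, [585.0, -12.0, -4.0])]
ring_1_c top [(0.74, [580.0, 129.0, 5.0]), (0.53, [584.0, 128.0, 31.0])]
ring_1_c scene [(0.59, [581.0, 129.0, 35.0]), (0.42, [586.0, 127.0, 2.0])]
pick_c top [(0.89, [425.0, -319.0, 8.0])]
pick_c scene [(0.86, [424.0, -320.0, 8.0])]
logbook top [(0.79, [478.0, 290.0, 2.0])]
logbook scene []
tape_roll top [(0.56, [746.0, 9.0, -3.0])]
tape_roll scene [(0.56, [751.0, 12.0, -1.0])]
beaker_2 top [(0.75, [580.0, 132.0, 2.0]), (0.64, [769.0, -97.0, -2.0])]
beaker_2 scene [(0.61, [773.0, -89.0, 2.0])]
film_box top [(0.81, [765.0, -216.0, -7.0])]
film_box scene [(0.6, [765.0, -216.0, 2.0]), (0.56, [424.0, -321.0, 7.0])]
dish_1 top [(0.79, [729.0, -357.0, -1.0])]
dish_1 scene [(0.96, [729.0, -358.0, 3.0])]
```

View pics/top0.png

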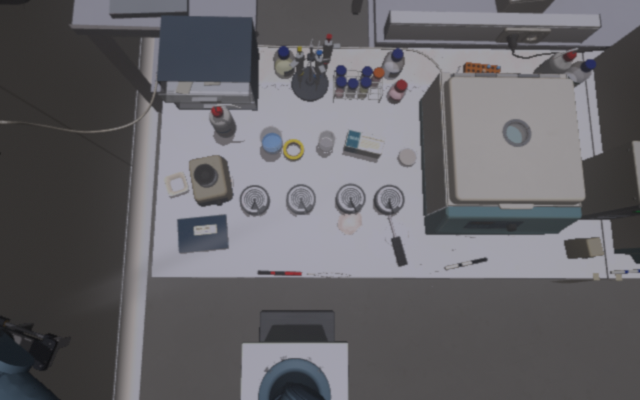

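View pics/scene0.png

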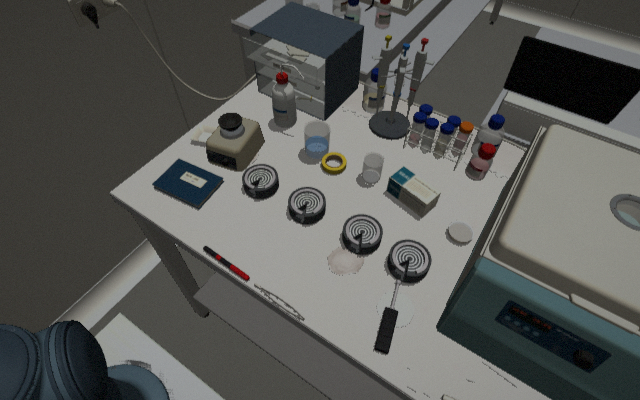

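Top view: the four holders are in a row (254,199), (301,198), (350,197) and (389,199). The pick's handle is at (399,250) with its ball near (391,222), and the logbook is at (203,233). I'll enlarge the holders next.

Run:
```python
import cv2,numpy as np
t=cv2.imread('pics/top0.png');s=cv2.imread('pics/scene0.png')
a=[cv2.resize(t[178:222,u-22:u+22],(200,200),interpolation=cv2.INTER_CUBIC) for u in(254,301,350,389)]
b=[cv2.resize(s[v-26:v+26,u-26:u+26],(200,200),interpolation=cv2.INTER_CUBIC) for u,v in((261,180),(307,204),(362,233),(410,260))]
cv2.imwrite('pics/h.png',cv2.convertScaleAbs(np.vstack([np.hstack(a),np.hstack(b)]),alpha=1.3))
```

```text
(no output)
```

View pics/h.png

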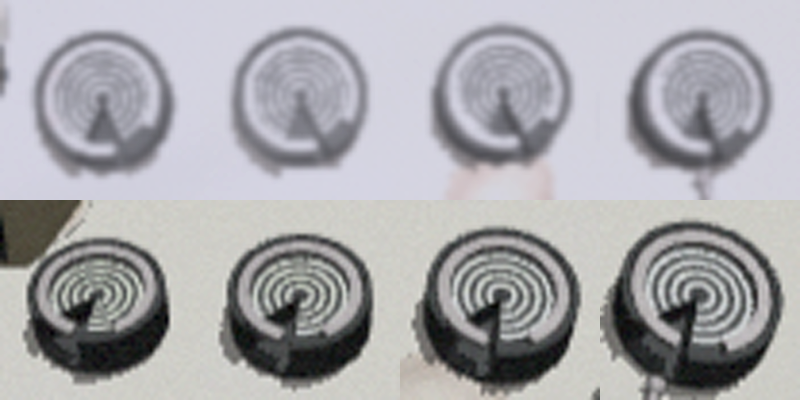

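```bash
cat > h.py <<'E'
from plant import env,capture,camera_model,ticket,spotter
import cv2,numpy as np
from scipy.optimize import minimize
from scipy.spatial.transform import Rotation as Ro
np.set_printoptions(suppress=True,precision=2)
CM={c:{k:np.array(v) for k,v in camera_model(c).items() if k in('R','t','camera_matrix')} for c in('top','scene')}
def proj(c,P):
    m=CM[c];q=(m['R']@np.atleast_2d(P).T).T+m['t'];q=q@m['camera_matrix'].T;return q[:,:2]/q[:,2:]
def unproj(c,uv,z):
    m=CM[c];uv=np.atleast_2d(uv);d=np.c_[uv,np.ones(len(uv))]@np.linalg.inv(m['camera_matrix']).T@m['R'];o=-m['R'].T@m['t']
    return o+d*((z-o[2])/d[:,2])[:,None]
def samp(c,im,P):
    q=proj(c,P).astype(np.float32);return cv2.remap(im,q[:,0].reshape(-1,1),q[:,1].reshape(-1,1),cv2.INTER_LINEAR)[:,0].astype(float)
def grid(rs,a):
    r,t=np.meshgrid(rs,np.radians(a));return np.c_[r.ravel()*np.cos(t.ravel()),r.ravel()*np.sin(t.ravel())]
def xf(G,p,z):
    c,s=np.cos(p[2]),np.sin(p[2]);return np.c_[p[0]+G[:,0]*c-G[:,1]*s,p[1]+G[:,0]*s+G[:,1]*c,np.full(len(G),z)]
BR=grid([33.5,36,38.5],range(-122,192,3));DK=grid([43,45],[a for a in range(-156,157,3)]);GP=grid([34,36,38],range(197,233,3))
def fitring(c,im,p0):
    f=lambda p:-(samp(c,im,xf(BR,p,35)).mean()-.6*samp(c,im,xf(DK,p,35.5)).mean()-.4*samp(c,im,xf(GP,p,35)).mean())
    from itertools import product
    b=min((f([p0[0]+dx,p0[1]+dy,a]),p0[0]+dx,p0[1]+dy,a) for dx,dy,a in product(range(-8,9,2),range(-8,9,2),np.radians(range(-40,41,5))))
    r=minimize(f,b[1:],method='Nelder-Mead',options=dict(initial_simplex=np.array(b[1:])+np.array([[0,0,0],[2,0,0],[0,2,0],[0,0,.1]])))
    return r.x,r.fun
def rect(c,mask,z):
    cs=max(cv2.findContours(mask.astype(np.uint8),cv2.RETR_EXTERNAL,cv2.CHAIN_APPROX_NONE)[0],key=len)[:,0]
    return cv2.minAreaRect(unproj(c,cs,z)[:,:2].astype(np.float32))
def to_tool(goal,rpy=None):
    """shift in tool axes (m) and rotvec (deg) from measured pose to goal"""
    s=env.observe();R=Ro.from_euler('xyz',s['tool_rot']);d=R.inv().apply(np.array(goal)-s['ee_pos'])/1000
    rv=np.zeros(3) if rpy is None else (R.inv()*Ro.from_euler('xyz',rpy)).as_rotvec(degrees=True)
    return d,rv
E
python3 - <<'E'
from h import *
for c in('top','scene'):
    im=capture(c);g=cv2.cvtColor(im,cv2.COLOR_BGR2GRAY)
    for y,x in((131,583),(-13,583),(-170,587),(-293,586)):
        p,f=fitring(c,g,(x,y));print(c,p[:2],np.degrees(p[2]),f)
    for l,z in(('pick_c',7),('logbook',15)):
        for d in spotter.silhouettes(c,l)[:2]:
            print(l,d['score'],d['mask'].sum(),rect(c,d['mask'],z))
print('pen,tweezer',unproj('top',[(258,272),(300,274),(322,274),(350,276),(154,277),(420,278)],0))
print(env.observe()['tool_rot'])
E
```

```text
top [577.68 128.35] 3.5714922543280374 -45.81396825396826
top [581.14 -15.43] 5.279631643651305 -41.37619047619049
top [ 584.63 -170.11] 2.3057488770187464 -46.74190476190476
top [ 581.88 -291.63] -6.360764594619941 -49.55365079365078
pick_c 0.75 291 ((426.03997802734375, -322.8507995605469), (90.30245971679688, 33.080020904541016), 18.41116714477539)
logbook 0.81 1648 ((475.31231689453125, 286.8155517578125), (105.40430450439453, 152.36761474609375), 6.782140254974365)
logbook 0.64 154 ((588.4558715820312, -14.534004211425781), (75.30068969726562, 76.89266967773438), 42.22940444946289)
scene [579.08 127.22] -1.0653801571401382 -52.152698412698406
scene [582.56 -16.85] 6.383582844628515 -57.32285714285714
scene [ 585.91 -171.62] 1.6459712997416207 -64.14063492063494
scene [ 583.21 -292.97] -6.967269870078425 -68.77111111111111
pick_c 0.86 700 ((435.2314147949219, -320.6042175292969), (115.14459228515625, 29.40603256225586), 13.585524559020996)
pick_c 0.34 912 ((579.539794921875, -294.0802307128906), (88.4195785522461, 85.82276916503906), 52.740562438964844)
logbook 0.74 1963 ((475.0732116699219, 281.9132385253906), (111.35018157958984, 158.93360900878906), 5.972349643707275)
pen,tweezer [[ 356.73  114.53    0.  ]
 [ 350.96  -14.97    0.  ]
 [ 351.11  -83.      0.  ]
 [ 345.22 -169.8     0.  ]
 [ 340.93  431.15    0.  ]
 [ 339.57 -387.91    0.  ]]
[-3.14  0.    2.82]
```

Run:
```python
from h import *
t=cv2.imread('pics/top0.png');s=cv2.imread('pics/scene0.png')
print('box',unproj('scene',[(437,333),(441,320),(525,150)],0),unproj('top',[(425,233),(421,225),(421,100)],0))
# rectified z=7 around pick/holder4/box front corner : x 360..640, y -420..-200 , 2px/mm
def rec(c,im,z):
    X,Y=np.meshgrid(np.linspace(-220,-440,390),np.linspace(640,360,500))[0:2]
    q=proj(c,np.c_[Y.ravel(),X.ravel(),np.full(X.size,z)]).astype(np.float32)
    return cv2.remap(im,q[:,0].reshape(X.shape),q[:,1].reshape(X.shape),cv2.INTER_CUBIC)
o=np.hstack([rec('top',t,7),rec('scene',s,7)])
cv2.imwrite('pics/r4.png',o)
```

```text
box [[ 478.14 -411.36    0.  ]
 [ 507.73 -407.5     0.  ]
 [1103.5  -411.61    0.  ]] [[ 479.46 -409.44    0.  ]
 [ 504.77 -397.71    0.  ]
 [ 923.34 -414.6     0.  ]]
```

View pics/r4.png

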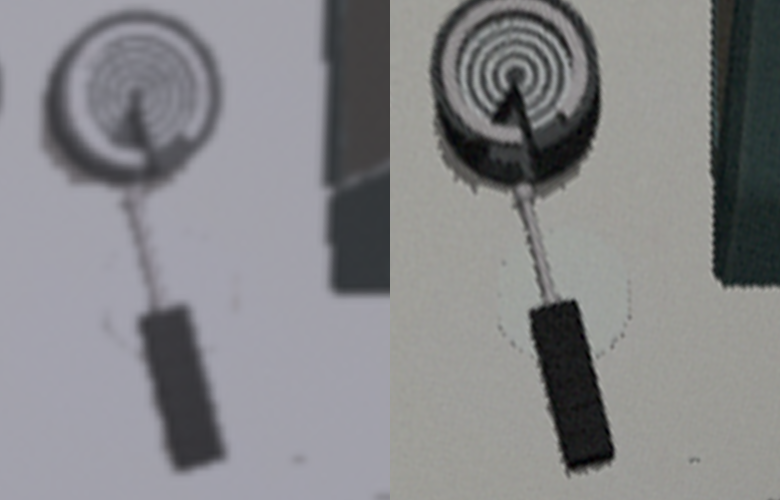

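Rectified view: the handle centre is at about (424,-322) and the ball at (532,-294), so the pick's yaw is 14°. The instrument box's corner is at about (478,-404). I'll grip near the handle's middle, with the tool offset away from the box.

Run:
```python
from h import *
y=np.radians(14.3)
print(to_tool((470,150,180),(np.pi,0,np.pi/2)),to_tool((431,-310,80),(np.pi,0,y)),to_tool((431,-310,3),(np.pi,0,y)),env.observe()['joint_pos'])
```

```text
(array([-0.4 , -0.36,  0.03]), array([-0.  ,  0.  , 71.39])) (array([-0.51, -0.81,  0.13]), array([ -0.  ,   0.  , 147.09])) (array([-0.51, -0.81,  0.2 ]), array([ -0.  ,   0.  , 147.09])) [ 1.07  0.25  1.56 -0.    1.34 -0.17]
```

jog_arm(
  rows=[
    [[-0.4,-0.36,0.03,0,0,71,1],[-0.4,-0.36,0.03,0,0,71,1],[-0.4,-0.36,0.03,0,0,71,1],[-0.4,-0.36,0.03,0,0,71,1],[-0.4,-0.36,0.03,0,0,71,1],[-0.4,-0.36,0.03,0,0,71,1],[-0.4,-0.36,0.03,0,0,71,1],[-0.4,-0.36,0.03,0,0,71,1],[-0.51,-0.81,0.1,0,0,147,1],[-0.51,-0.81,0.1,0,0,147,1],[-0.51,-0.81,0.1,0,0,147,1],[-0.51,-0.81,0.1,0,0,147,1],[-0.51,-0.81,0.1,0,0,147,1],[-0.51,-0.81,0.1,0,0,147,1],[-0.51,-0.81,0.1,0,0,147,1],[-0.51,-0.81,0.1,0,0,147,1],[-0.51,-0.81,0.1,0,0,147,1]],
  ],
)

```text
clock: 3.32
ee_pos: [431.5, -317.8, 105.1]
tool_rot: [3.142, 0.0, 0.246]
ft_force: [-0.2, -0.2, 0.2]
opening: 1.0
finger_force: 0.0
```

```bash
sed -i 's/precision=2/precision=4/' h.py
python3 - <<'E'
from h import *
y=np.radians(14.3)
s=env.observe();print(s['clock'],s['ee_pos'],s['tool_rot'],s['joint_pos'],s['ft_force'])
print(to_tool((431,-310,50),(np.pi,0,y)),to_tool((431,-310,3),(np.pi,0,y)))
im=capture('scene');print([(d['score'],d['point']) for d in spotter.landmark_of('scene','pick_c')])
E
```

```text
3.325 [ 431.5418 -317.7714  105.0858] [3.1416 0.0003 0.2463] [-0.8463  0.0958  1.9235 -0.0003  1.1225  0.4784] [-0.1721 -0.2303  0.2304]
(array([ 0.0014, -0.0077,  0.0551]), array([ 0.0006,  0.0167, -0.1887])) (array([ 0.0014, -0.0077,  0.1021]), array([ 0.0006,  0.0167, -0.1887]))
[(0.92, [424.6, -319.9, 10.6])]
```

jog_arm(
  rows=[
    [[0.0014,-0.0077,0.05,0,0,0,1],[0.0014,-0.0077,0.1,0,0,0,1],[0.0014,-0.0077,0.102,0,0,0,1],[0.0014,-0.0077,0.102,0,0,0,-1],[0.0014,-0.0077,0.102,0,0,0,-1],[0.0014,-0.0077,0.102,0,0,0,-1],[0.0014,-0.0077,0.102,0,0,0,-1],[0.0014,-0.0077,0.102,0,0,0,-1],[0.0014,-0.0077,0.102,0,0,0,-1],[0.0014,-0.0077,0.102,0,0,0,-1]],
  ],
  force=50,
)

```text
clock: 4.68
ee_pos: [431.8, -306.8, 3.6]
tool_rot: [3.141, -0.0, 0.251]
ft_force: [-0.0, -0.7, 3.6]
opening: 0.293
finger_force: 37.0
```

jog_arm(
  rows=[
    [[-0.02,0,-0.03,0,0,0,-1],[-0.03,0,-0.056,0,0,0,-1],[-0.03,0,-0.056,0,0,0,-1],[-0.03,0,-0.056,0,0,0,-1]],
  ],
)

```text
clock: 5.18
ee_pos: [402.3, -313.3, 58.4]
tool_rot: [-3.14, 0.001, 0.251]
ft_force: [-0.1, 0.1, -1.3]
opening: 0.289
finger_force: 50.0
```

Run:
```python
from h import *
s=env.observe();print(s['clock'],s['ee_pos'],s['tool_rot'],s['opening'])
e=np.array(s['ee_pos']);y=s['tool_rot'][2]
o=[]
for c in('top','scene'):
    im=capture(c)
    b=e+[100*np.cos(y),100*np.sin(y),3.4];u=proj(c,b)[0];print(c,u)
    x0,y0=int(u[0])-40,int(u[1])-30
    cr=cv2.resize(im[y0:y0+75,x0:x0+80],None,fx=5,fy=5,interpolation=cv2.INTER_CUBIC);print(x0,y0)
    cv2.circle(cr,tuple(int(v) for v in (u-[x0,y0])*5),4,(0,0,255),1);o.append(cr)
cv2.imwrite('pics/ball.png',np.hstack(o))
```

```text
5.175 [ 402.3385 -313.3027   58.358 ] [-3.1399  0.0006  0.2511] 0.2890269622802773
top [390.8949 224.6327]
350 194
scene [392.1155 280.1993]
352 250
```

View pics/ball.png

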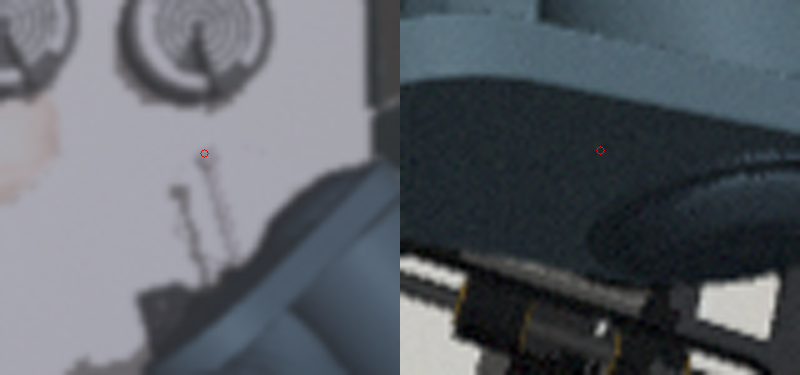

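In the top crop the ball is at (391.2,225.6), within 1 px of the prediction of 98–100 mm ahead of the TCP. The pick is held straight. Next I insert it at holder 4.

```bash
cat >> h.py <<'E'
H={1:(578.4,127.8,1.5),2:(581.9,-16.1,5.8),3:(585.3,-170.9,2.0),4:(582.5,-292.3,-6.7)}
def tcp_for(h,r,y,z,L=98.5):
    a=np.radians(H[h][2]);c,s=np.cos(a),np.sin(a);X=-r-L
    return (H[h][0]+c*X-s*y,H[h][1]+s*X+c*y,z),(np.pi,0,a)
E
python3 - <<'E'
from h import *
print(to_tool(*tcp_for(4,65,1,58)))
# notch yaw check: dark wedge inside r 14..30 on floor plane, sampled by angle
import itertools
for c in('top','scene'):
    g=cv2.cvtColor(cv2.imread(f'pics/{c}0.png'),cv2.COLOR_BGR2GRAY)
    for h in H:
        x,y,_=H[h];d=(-.6,.7) if c=='top' else (.6,-.7)
        f=lambda a:samp(c,g,xf(grid([14,18,22,26,29],range(158,203,2)),(x+d[0],y+d[1],np.radians(a)),28)).mean()
        v=np.array([f(a) for a in range(-20,21)]);print(c,h,v.argmin()-20)
E
```

```text
(array([ 0.0276, -0.0351,  0.0001]), array([-0.1284,  0.0862, 21.1089]))
top 1 1
top 2 7
top 3 6
top 4 -1
scene 1 -3
scene 2 3
scene 3 1
scene 4 -6
```

jog_arm(
  rows=[
    [[0.0276,-0.0351,0,0,0,20.5,-1],[0.0276,-0.0351,0,0,0,20.5,-1],[0.0276,-0.0351,0,0,0,20.5,-1],[0.0276,-0.0351,0,0,0,20.5,-1]],
  ],
)

```text
clock: 5.78
ee_pos: [420.5, -273.1, 58.9]
tool_rot: [-3.141, 0.001, -0.104]
ft_force: [0.0, 0.0, -0.3]
opening: 0.289
finger_force: 50.0
```

```bash
sed -i 's/127.8,1.5)/127.8,0.7)/;s/-16.1,5.8)/-16.1,5.5)/;s/-170.9,2.0)/-170.9,2.3)/;s/-292.3,-6.7)/-292.3,-6.0)/' h.py
python3 - <<'E'
from h import *
s=env.observe();print(s['ee_pos'],s['tool_rot'],s['opening'])
e=np.array(s['ee_pos']);y=s['tool_rot'][2]
im=capture('top');b=e+[98.5*np.cos(y),98.5*np.sin(y),3.4];u=proj('top',b)[0]
cr=im[165:240,350:430];cr=cv2.resize(cr,None,fx=7,fy=7,interpolation=cv2.INTER_CUBIC)
cv2.circle(cr,tuple(int(v) for v in (u-[350,165]+.5)*7),4,(0,0,255),1);print(u)
cv2.imwrite('pics/b4.png',cr)
print(to_tool(*tcp_for(4,65,1,14.5)),to_tool(*tcp_for(4,25,1,14.5)))
E
```

```text
[ 420.4667 -273.1011   58.9309] [-3.141   0.0008 -0.1045] 0.2891662039192845
[389.0858 218.27  ]
(array([-0.0004,  0.001 ,  0.0446]), array([-0.0236,  0.0304, -0.026 ])) (array([0.0396, 0.001 , 0.0445]), array([-0.0236,  0.0304, -0.026 ]))
```

View pics/b4.png

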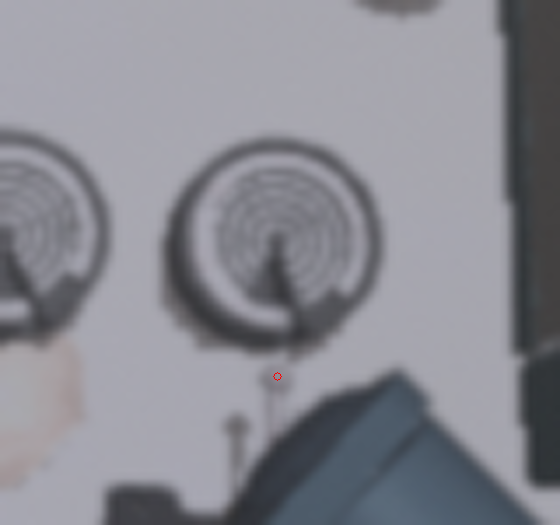

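Ball at crop (274,383), about 0.5 px left of and 1 px behind the prediction, roughly 2 mm, and lined up with the notch. I'll insert and lift.

jog_arm(
  rows=[
    [[0,0.0015,0.03,0,0,0,-1],[0,0.0015,0.0446,0,0,0,-1],[0,0.0015,0.0446,0,0,0,-1],[0.015,0.0015,0.0446,0,0,0,-1],[0.028,0.0015,0.0446,0,0,0,-1],[0.0415,0.0015,0.0446,0,0,0,-1],[0.0415,0.0015,0.0446,0,0,0,-1]],
  ],
)

```text
clock: 6.7
ee_pos: [463.2, -279.4, 15.3]
tool_rot: [3.141, -0.001, -0.105]
ft_force: [-0.1, 0.0, 0.0]
opening: 0.289
finger_force: 50.0
```

No contact force on insertion. Next I lift it slowly.

jog_arm(
  rows=[
    [[0,0,-0.006,0,0,0,-1],[0,0,-0.012,0,0,0,-1],[0,0,-0.018,0,0,0,-1],[0,0,-0.024,0,0,0,-1],[0,0,-0.03,0,0,0,-1],[0,0,-0.03,0,0,0,-1]],
  ],
)

```text
clock: 7.45
ee_pos: [462.1, -279.4, 45.6]
tool_rot: [3.141, -0.001, -0.107]
ft_force: [0.1, 0.0, -1.1]
opening: 0.291
finger_force: 50.0
```

Run:
```python
from h import *
s=env.observe();print(s['ee_pos'],s['tool_rot'],s['opening'],s['ft_force'],s['moment'])
a=cv2.resize(capture('top')[165:240,350:430],None,fx=5,fy=5,interpolation=cv2.INTER_CUBIC)
b=cv2.resize(capture('scene')[215:290,370:450],None,fx=5,fy=5,interpolation=cv2.INTER_CUBIC)
cv2.imwrite('pics/l4.png',np.hstack([a,b]))
```

```text
[ 462.0659 -279.4124   45.5565] [ 3.1408 -0.0009 -0.1066] 0.291455403692947 [ 0.0818  0.0449 -1.0905] [-0.0154  0.1861  0.0051]
```

View pics/l4.png

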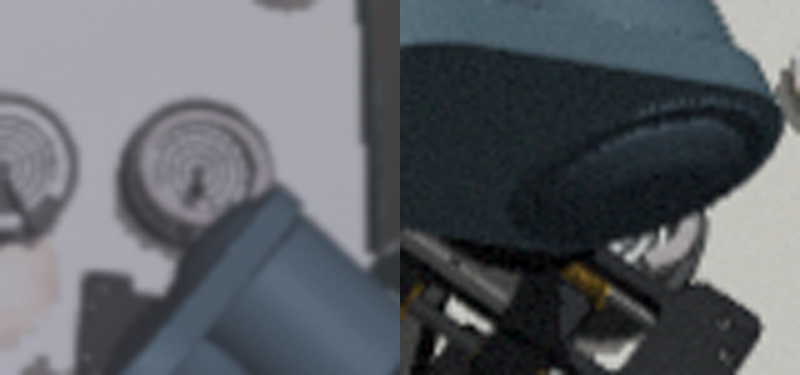

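The ring's near end is up in the top view, tilted over the recess around (195,170), and the force reading fits that. I'll pull it out towards -x.

jog_arm(
  rows=[
    [[-0.01,0,0,0,0,0,-1],[-0.02,0,0,0,0,0,-1],[-0.03,0,0,0,0,0,-1],[-0.04,0,0,0,0,0,-1],[-0.05,0,0,0,0,0,-1],[-0.06,0,0,0,0,0,-1],[-0.07,0,0.004,0,0,0,-1],[-0.08,0,0.008,0,0,0,-1],[-0.085,0,0.01,0,0,0,-1],[-0.09,0,0.012,0,0,0,-1],[-0.095,0,0.013,0,0,0,-1],[-0.1,0,0.013,0,0,0,-1],[-0.105,0,0.013,0,0,0,-1],[-0.105,0,0.013,0,0,0,-1]],
  ],
)

```text
clock: 9.3
ee_pos: [357.1, -267.9, 31.9]
tool_rot: [3.142, -0.0, -0.107]
ft_force: [0.3, -0.2, 0.0]
opening: 0.295
finger_force: 50.0
```

Run:
```python
from h import *
s=env.observe();print(s['ee_pos'],s['tool_rot'],s['opening'],s['ft_force'],s['moment'])
a=cv2.resize(capture('top')[165:265,350:430],None,fx=5,fy=5,interpolation=cv2.INTER_CUBIC)
b=cv2.resize(capture('scene')[215:315,370:450],None,fx=5,fy=5,interpolation=cv2.INTER_CUBIC)
cv2.imwrite('pics/p4.png',np.hstack([a,b]))
```

```text
[ 357.119  -267.8847   31.9077] [ 3.1415 -0.     -0.1069] 0.2949838329504289 [ 0.3375 -0.1774  0.0411] [-0.0261  0.1594  0.0352]
```

View pics/p4.png

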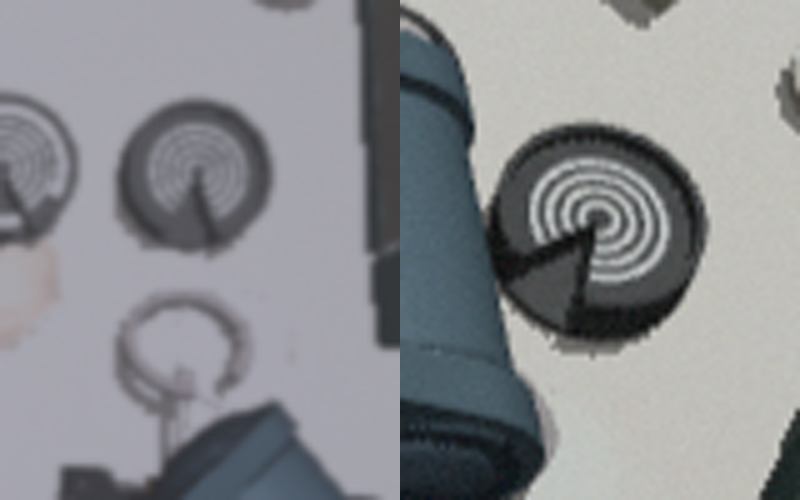

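The ring is off holder 4: in the top crop it lies at (180,350), still hung on the shaft. I'll lower it, slide the shaft out through the gap (-y) and raise the pick.

jog_arm(
  rows=[
    [[0,0,0.01,0,0,0,-1],[0,0,0.02,0,0,0,-1],[0,0,0.027,0,0,0,-1],[0,0,0.027,0,0,0,-1],[0,0.01,0.027,0,0,0,-1],[0,0.02,0.027,0,0,0,-1],[0,0.02,0.027,0,0,0,-1],[0,0.02,0,0,0,0,-1],[0,0.02,-0.035,0,0,0,-1],[0,0.02,-0.035,0,0,0,-1]],
  ],
)

```text
clock: 10.65
ee_pos: [356.5, -289.6, 69.2]
tool_rot: [3.137, -0.004, -0.107]
ft_force: [-0.3, 0.1, -1.3]
opening: 0.293
finger_force: 50.0
```

Run:
```python
from h import *
s=env.observe();print(s['ee_pos'],s['tool_rot'],s['opening'],s['ft_force'],s['moment'])
im=capture('top')
a=cv2.resize(im[165:265,350:430],None,fx=5,fy=5,interpolation=cv2.INTER_CUBIC)
b=cv2.resize(im[165:265,270:350],None,fx=5,fy=5,interpolation=cv2.INTER_CUBIC)
cv2.imwrite('pics/d4.png',np.hstack([a,b]))
print([(d['score'],d['point']) for d in spotter.landmark_of('top','ring_4_c')])
for p in tcp_for(3,65,1,58),: print(to_tool(*p))
```

```text
[ 356.5357 -289.6167   69.1548] [ 3.1372 -0.004  -0.1067] 0.2931101436245928 [-0.2891  0.1394 -1.281 ] [ 0.0329  0.2947 -0.0681]
[(0.66, [422.0, -300.3, 48.6])]
(array([ 0.0548, -0.1175,  0.0082]), array([-0.0241,  0.029 , -8.4111]))
```

View pics/d4.png

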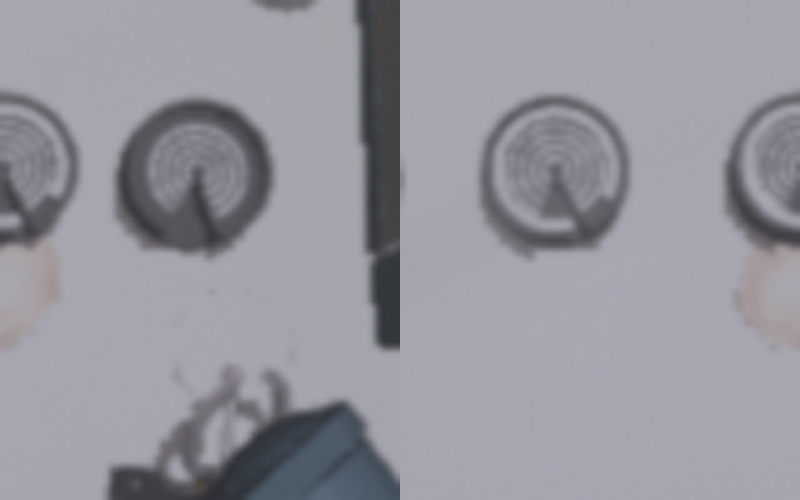

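Run:
```python
from h import *
u=proj('scene',(430,-295,60))[0].astype(int);v=proj('top',(430,-295,60))[0].astype(int);print(u,v)
im=capture('scene');t=capture('top')
f=lambda i,p:cv2.resize(i[p[1]-40:p[1]+40,p[0]-40:p[0]+40],(400,400),interpolation=cv2.INTER_CUBIC)
cv2.imwrite('pics/q4.png',cv2.convertScaleAbs(np.hstack([f(t,v),f(im,u)]),alpha=1.4))
```

```text
[378 309] [393 247]
```

View pics/q4.png

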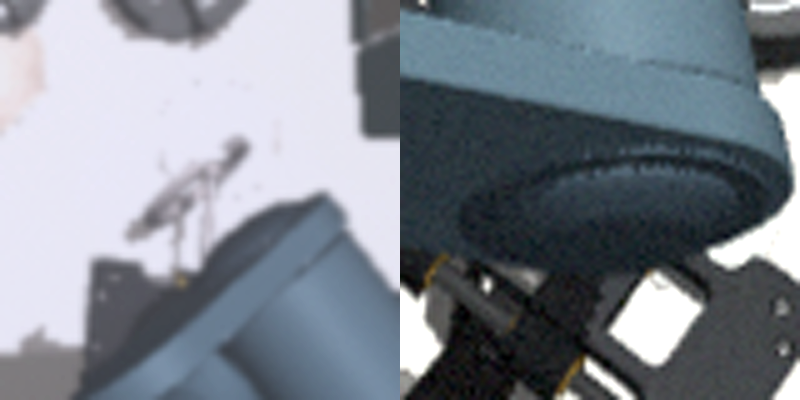

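The ring hung itself on the shaft and swung vertical, edge-on from about (379,254) to (401,236) in the top picture. I'll lay ring and pick down together by lowering while moving back, then place the ring with the fingers, which is allowed now it is out of the recess.

jog_arm(
  rows=[
    [[0.02,-0.01,-0.01,0,0,0,-1],[0.04,-0.02,-0.01,0,0,0,-1],[0.06,-0.02,-0.01,0,0,0,-1],[0.06,-0.02,-0.01,0,0,0,-1],[0.06,-0.02,-0.01,0,0,0,-1],[0.055,-0.02,0.008,0,0,0,-1],[0.048,-0.02,0.012,0,0,0,-1],[0.036,-0.02,0.018,0,0,0,-1],[0.026,-0.02,0.026,0,0,0,-1],[0.017,-0.02,0.035,0,0,0,-1],[0.011,-0.02,0.045,0,0,0,-1],[0.006,-0.02,0.055,0,0,0,-1],[0.004,-0.02,0.064,0,0,0,-1],[0.004,-0.02,0.064,0,0,0,-1]],
  ],
)

```text
clock: 12.6
ee_pos: [361.7, -268.6, 3.4]
tool_rot: [-3.141, 0.0, -0.106]
ft_force: [-2.6, 2.8, 8.4]
opening: 0.292
finger_force: 50.0
```

Run:
```python
from h import *
s=env.observe();print(s['ee_pos'],s['tool_rot'],s['opening'],s['ft_force'],s['moment'])
im=capture('top')
a=cv2.resize(im[185:285,340:440],None,fx=5,fy=5,interpolation=cv2.INTER_CUBIC)
cv2.imwrite('pics/e4.png',cv2.convertScaleAbs(a,alpha=1.3))
```

```text
[ 361.7496 -268.5699    3.372 ] [-3.141   0.0001 -0.1065] 0.2916353635987305 [-2.6219  2.8152  8.4075] [0.5571 0.3726 0.0851]
```

View pics/e4.png

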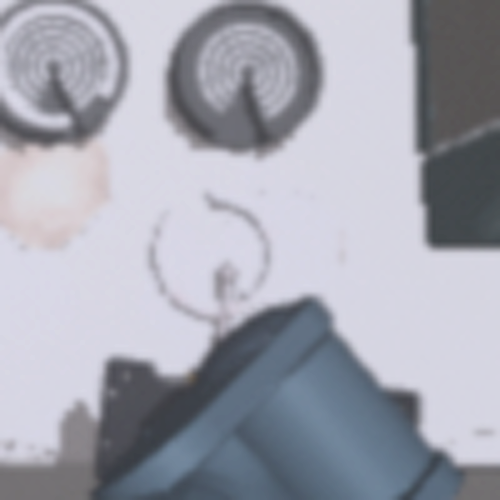

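The ring now lies flat at crop (210,258), with its near band over the shaft just behind the ball at (227,270). I'll open the gripper and retreat.

jog_arm(
  rows=[
    [[0,0,0,0,0,0,-0.3],[0,0,0,0,0,0,0],[0,0,0,0,0,0,0.3],[0,0,0,0,0,0,0.5],[0,0,-0.04,0,0,0,1],[0,-0.03,-0.09,0,0,0,1],[0,-0.09,-0.12,0,0,0,1],[0,-0.15,-0.12,0,0,0,1],[0,-0.16,-0.12,0,0,0,1]],
  ],
)

```text
clock: 13.78
ee_pos: [378.4, -106.7, 123.1]
tool_rot: [3.141, -0.001, -0.102]
ft_force: [0.6, -0.4, -0.0]
opening: 0.999
finger_force: 0.0
```

Run:
```python
from h import *
s=env.observe();print(s['clock'],s['ee_pos'],s['tool_rot'],s['opening'],s['ft_force'])
o=[]
for c in('top','scene'):
    im=capture(c)
    X,Y=np.meshgrid(np.linspace(-220,-370,390),np.linspace(550,340,546))
    q=proj(c,np.c_[Y.ravel(),X.ravel(),np.full(X.size,7)]).astype(np.float32)
    o.append(cv2.remap(im,q[:,0].reshape(X.shape),q[:,1].reshape(X.shape),cv2.INTER_CUBIC))
cv2.imwrite('pics/f4.png',cv2.convertScaleAbs(np.hstack(o),alpha=1.2))
```

```text
13.775 [ 378.4091 -106.7286  123.0726] [ 3.1412 -0.001  -0.1023] 0.998930709979802 [ 0.6348 -0.4047 -0.0007]
```

View pics/f4.png

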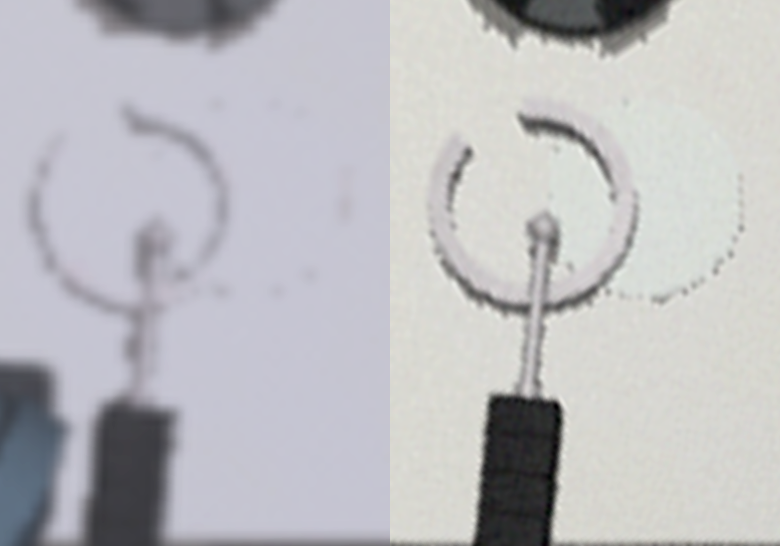

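Scene view, rectified: the shaft lies on top of the ring, so the pick simply lifts away. The ring's centre is at about (471,-274.5), which is (-113,+6) in the holder 4 frame and within tolerance. I'll regrip the pick a little further forward.

Run:
```python
from h import *
for g in((372,-269.2,100),(372,-269.2,3.5)):print(to_tool(g,(np.pi,0,np.radians(-6))))
```

```text
(array([0.0104, 0.1605, 0.0228]), array([ 0.0189, -0.0081,  0.0286]))
(array([0.0103, 0.1605, 0.1193]), array([ 0.0189, -0.0081,  0.0286]))
```

jog_arm(
  rows=[
    [[0.01,0.06,0.02,0,0,0,1],[0.01,0.12,0.02,0,0,0,1],[0.01,0.16,0.03,0,0,0,1],[0.01,0.1605,0.07,0,0,0,1],[0.01,0.1605,0.11,0,0,0,1],[0.01,0.1605,0.1195,0,0,0,0.3],[0.01,0.1605,0.1195,0,0,0,-0.5],[0.01,0.1605,0.1195,0,0,0,-1],[0.01,0.1605,0.1195,0,0,0,-1],[0.01,0.1605,0.1195,0,0,0,-1],[0.01,0.1605,0.1195,0,0,0,-1],[0.01,0.1605,0.1195,0,0,0,-1],[0.01,0.1605,0.09,0,0,0,-1],[0.01,0.1605,0.062,0,0,0,-1],[0.01,0.1605,0.062,0,0,0,-1]],
  ],
  force=50,
)

```text
clock: 15.75
ee_pos: [372.4, -271.2, 62.6]
tool_rot: [3.138, -0.003, -0.107]
ft_force: [-0.6, -0.8, -1.2]
opening: 0.291
finger_force: 50.0
```

Run:
```python
from h import *
s=env.observe();print(s['ee_pos'],s['tool_rot'],s['opening'],s['ft_force'],s['moment'])
im=capture('top');d=spotter.silhouettes('top','ring_4_c');print([(x['score'],x['mask'].sum()) for x in d])
print([(d['score'],d['point']) for d in spotter.landmark_of('top','ring_4_c')])
print(to_tool(*tcp_for(3,65,1,58,91.5)))
```

```text
[ 372.4037 -271.2003   62.5977] [ 3.1383 -0.0034 -0.1065] 0.29118973281549265 [-0.62   -0.8447 -1.1832] [ 0.0012  0.1675 -0.0157]
[(0.56, np.int64(297)), (0.47, np.int64(143))]
[(0.43, [468.2, -273.5, 2.7])]
(array([ 0.0481, -0.0986,  0.0016]), array([-0.0945,  0.0859, -8.4111]))
```

jog_arm(
  rows=[
    [[0.02,-0.05,0,0,0,-4,-1],[0.048,-0.0986,0,0,0,-8.3,-1],[0.048,-0.0986,0,0,0,-8.3,-1],[0.048,-0.0986,0,0,0,-8.3,-1]],
  ],
)

```text
clock: 16.4
ee_pos: [428.7, -176.6, 59.7]
tool_rot: [-3.14, 0.002, 0.038]
ft_force: [-0.3, -0.6, -1.9]
opening: 0.292
finger_force: 50.0
```

```bash
cat >> h.py <<'E'
def overlay(h,L,dz,name):
    s=env.observe();e=np.array(s['ee_pos']);y=s['tool_rot'][2];print(e,s['tool_rot'],s['opening'])
    im=capture('top');u=proj('top',e+[L*np.cos(y),L*np.sin(y),dz])[0]
    c=proj('top',(H[h][0]-50,H[h][1],20))[0].astype(int);o=c-[35,37]
    cr=cv2.resize(im[o[1]:o[1]+75,o[0]:o[0]+70],None,fx=7,fy=7,interpolation=cv2.INTER_CUBIC)
    mk=lambda P,col:[cv2.circle(cr,tuple(int(v) for v in (q-o+.5)*7),2,col,-1) for q in proj('top',P)]
    cv2.circle(cr,tuple(int(v) for v in (u-o+.5)*7),5,(0,0,255),1)
    p=(H[h][0],H[h][1],np.radians(H[h][2]))
    mk(xf(np.array([[0,0],[-15,-6.06],[-15,6.06],[-46,-18.6],[-46,18.6]]),p,28),(0,200,0));mk(xf(np.array([[-46,0],[-70,0]]),p,20),(255,0,0))
    cv2.imwrite(name,cr)
E
python3 - <<'E'
from h import *
overlay(3,91.5,5,'pics/b3.png')
print(to_tool(*tcp_for(3,65,1,11.5,91.5)),to_tool(*tcp_for(3,25,1,11.5,91.5)))
E
```

```text
[ 428.6916 -176.5874   59.7059] [-3.1405  0.0019  0.0385] 0.2920041857117847
(array([ 0.0004, -0.0009,  0.0485]), array([-0.0498,  0.0888, -0.1632])) (array([ 0.0404, -0.001 ,  0.0484]), array([-0.0498,  0.0888, -0.1632]))
```

View pics/b3.png

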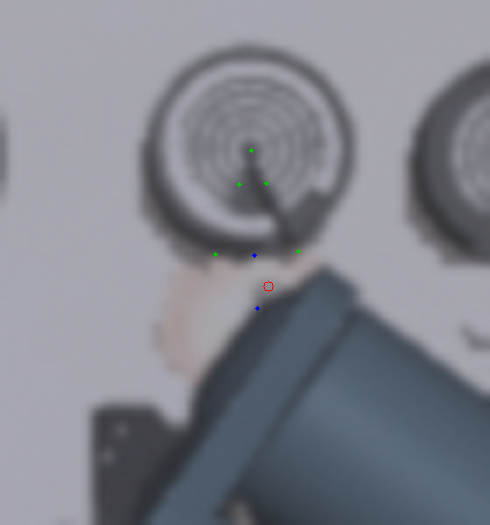

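The overlay for holder 3 lines up: notch edges at (266,184) and (298,251), predicted ball at (268,286) on the notch line allowing for its height. From here I rely on numeric checks.

jog_arm(
  rows=[
    [[0,-0.0005,0.03,0,0,0,-1],[0,-0.0005,0.0485,0,0,0,-1],[0,-0.0005,0.0485,0,0,0,-1],[0.015,-0.0005,0.0485,0,0,0,-1],[0.028,-0.0005,0.0485,0,0,0,-1],[0.041,-0.0005,0.0485,0,0,0,-1],[0.041,-0.0005,0.0485,0,0,0,-1]],
  ],
)

```text
clock: 17.32
ee_pos: [471.8, -175.0, 12.9]
tool_rot: [3.141, -0.001, 0.039]
ft_force: [-0.1, 0.1, -1.3]
opening: 0.294
finger_force: 50.0
```

jog_arm(
  rows=[
    [[0,0,-0.006,0,0,0,-1],[0,0,-0.012,0,0,0,-1],[0,0,-0.018,0,0,0,-1],[0,0,-0.024,0,0,0,-1],[0,0,-0.028,0,0,0,-1],[0,0,-0.028,0,0,0,-1],[-0.006,0,-0.028,0,0,0,-1],[-0.012,0,-0.028,0,0,0,-1],[-0.018,0,-0.028,0,0,0,-1],[-0.022,0,-0.028,0,0,0,-1],[-0.022,0,-0.028,0,0,0,-1],[-0.022,0,-0.022,0,0,0,-1],[-0.022,0,-0.016,0,0,0,-1],[-0.022,0,-0.01,0,0,0,-1],[-0.022,0,-0.004,0,0,0,-1],[-0.022,0,-0.002,0,0,0,-1],[-0.022,0,-0.002,0,0,0,-1]],
  ],
)

```text
clock: 19.45
ee_pos: [448.4, -175.7, 14.2]
tool_rot: [-3.141, 0.0, 0.038]
ft_force: [-0.6, 0.1, -1.9]
opening: 0.291
finger_force: 50.0
```

```bash
cat >> h.py <<'E'
def ringpose(c,im,p0,span=45,zz=38,a0=range(-40,41,8)):
    """bright band vs. its surroundings; ring held free"""
    IN=grid([27,29],range(-120,190,4))
    OUT=grid([43,45.5],range(-120,190,4))
    def f(p): return -(samp(c,im,xf(BR,p,zz)).mean()-.5*samp(c,im,xf(IN,p,zz)).mean()-.5*samp(c,im,xf(OUT,p,zz)).mean())
    return f
E
python3 - <<'E'
from h import *
s=env.observe();print(s['ee_pos'],s['ft_force'])
for c in('top','scene'):
    capture(c)
    for n in ('landmark_of','spot_in'):
        print(c,n,[(round(d['score'],2),d['point']) for d in getattr(spotter,n)(c,'ring_3_c')])
E
```

```text
[ 448.3576 -175.6609   14.1771] [-0.6014  0.0693 -1.8693]
top landmark_of [(0.52, [768.2, -98.6, -0.4]), (0.47, [562.7, -167.5, 37.4])]
top spot_in [(0.56, [570.2, -163.3, 39.1]), (0.25, [586.4, -174.4, 28.7]), (0.18, [779.7, -97.4, 27.7])]
scene landmark_of [(0.52, [560.5, -169.2, 35.8])]
scene spot_in [(0.4, [565.1, -201.9, 41.7])]
```

Ring 3 now rests displaced by 22 mm on its rim. I'll withdraw the pick and go on to holder 2.

jog_arm(
  rows=[
    [[-0.015,0,0.002,0,0,0,-1],[-0.03,0,0.002,0,0,0,-1],[-0.04,0,0.002,0,0,0,-1],[-0.04,0,0.002,0,0,0,-1],[-0.04,0,-0.045,0,0,0,-1],[-0.04,0,-0.045,0,0,0,-1]],
  ],
)

```text
clock: 20.5
ee_pos: [410.5, -178.9, 62.3]
tool_rot: [3.137, -0.005, 0.038]
ft_force: [0.1, -0.3, -0.6]
opening: 0.294
finger_force: 50.0
```

Run:
```python
from h import *
s=env.observe();print(s['ee_pos'],s['tool_rot'],s['ft_force'])
for c in('top','scene'):
    capture(c)
    print(c,[(round(d['score'],2),d['point']) for d in spotter.landmark_of(c,'ring_3_c')])
print(to_tool(*tcp_for(2,65,1,58,91.5)))
```

```text
[ 410.4901 -178.9075   62.2556] [ 3.1372 -0.0051  0.0382] [ 0.0792 -0.3167 -0.6452]
top [(0.76, [560.6, -170.8, 36.7])]
scene [(0.75, [559.4, -169.4, 36.4])]
(array([ 0.0242, -0.1456,  0.0002]), array([-0.1022,  0.1184, -3.3065]))
```

jog_arm(
  rows=[
    [[0.01,-0.05,0,0,0,-1,-1],[0.02,-0.1,0,0,0,-2,-1],[0.0242,-0.145,0,0,0,-3.3,-1],[0.0242,-0.145,0,0,0,-3.3,-1],[0.0242,-0.145,0,0,0,-3.3,-1]],
  ],
)

```text
clock: 21.32
ee_pos: [426.6, -31.5, 58.6]
tool_rot: [-3.141, 0.002, 0.096]
ft_force: [-0.1, 0.7, -0.6]
opening: 0.294
finger_force: 50.0
```

Run:
```python
from h import *
s=env.observe();print(s['ee_pos'],s['tool_rot'],s['ft_force'])
print(to_tool(*tcp_for(2,65,1,12,91.5)),to_tool(*tcp_for(2,24.5,1,12,91.5)))
```

```text
[426.5642 -31.4959  58.5579] [-3.1412  0.0015  0.096 ] [-0.1145  0.7468 -0.6023]
(array([-0.0003, -0.0014,  0.0466]), array([-0.0222,  0.0861,  0.0015])) (array([ 0.0402, -0.0014,  0.0465]), array([-0.0222,  0.0861,  0.0015]))
```

jog_arm(
  rows=[
    [[0,-0.001,0.03,0,0,0,-1],[0,-0.001,0.0466,0,0,0,-1],[0,-0.001,0.0466,0,0,0,-1],[0.015,-0.001,0.0466,0,0,0,-1],[0.028,-0.001,0.0466,0,0,0,-1],[0.041,-0.001,0.0466,0,0,0,-1],[0.041,-0.001,0.0466,0,0,0,-1]],
  ],
)

```text
clock: 22.2
ee_pos: [469.3, -26.6, 13.3]
tool_rot: [3.141, -0.001, 0.097]
ft_force: [-0.6, 0.0, 0.0]
opening: 0.291
finger_force: 50.0
```

jog_arm(
  rows=[
    [[0,0,-0.006,0,0,0,-1],[0,0,-0.012,0,0,0,-1],[0,0,-0.018,0,0,0,-1],[0,0,-0.024,0,0,0,-1],[0,0,-0.028,0,0,0,-1],[0,0,-0.028,0,0,0,-1],[-0.006,0,-0.028,0,0,0,-1],[-0.012,0,-0.028,0,0,0,-1],[-0.018,0,-0.028,0,0,0,-1],[-0.022,0,-0.028,0,0,0,-1],[-0.022,0,-0.028,0,0,0,-1],[-0.022,0,-0.022,0,0,0,-1],[-0.022,0,-0.016,0,0,0,-1],[-0.022,0,-0.01,0,0,0,-1],[-0.022,0,-0.004,0,0,0,-1],[-0.022,0,-0.001,0,0,0,-1],[-0.022,0,-0.001,0,0,0,-1]],
  ],
)

```text
clock: 24.32
ee_pos: [445.7, -28.6, 13.5]
tool_rot: [-3.141, 0.001, 0.096]
ft_force: [0.0, -0.1, -1.1]
opening: 0.292
finger_force: 50.0
```

Run:
```python
from h import *
s=env.observe();print(s['ee_pos'],s['ft_force'])
for c in('top','scene'):
    capture(c)
    for n in ('landmark_of','spot_in'):
        print(c,n,[(round(d['score'],2),d['point']) for d in getattr(spotter,n)(c,'ring_3_c')])
```

```text
[445.738  -28.5596  13.4753] [ 0.0404 -0.1428 -1.1057]
top landmark_of [(0.77, [557.2, -170.3, 38.8]), (0.28, [582.2, -15.3, -0.5])]
top spot_in [(0.64, [566.6, -165.6, 44.7])]
scene landmark_of [(0.62, [731.6, -359.7, 1.9]), (0.58, [560.5, -169.5, 37.9])]
scene spot_in [(0.88, [564.4, -166.7, 41.6])]
```

jog_arm(
  rows=[
    [[-0.015,0,0.001,0,0,0,-1],[-0.03,0,0.001,0,0,0,-1],[-0.04,0,0.001,0,0,0,-1],[-0.04,0,0.001,0,0,0,-1],[-0.04,0,-0.045,0,0,0,-1],[-0.04,0,-0.045,0,0,0,-1]],
  ],
)

```text
clock: 25.38
ee_pos: [408.9, -33.5, 61.7]
tool_rot: [3.138, -0.007, 0.096]
ft_force: [-0.3, 0.6, -0.4]
opening: 0.292
finger_force: 50.0
```

Run:
```python
from h import *
s=env.observe();print(s['ee_pos'],s['tool_rot'],s['ft_force'])
for c in('top','scene'):
    im=capture(c);g=cv2.cvtColor(im,cv2.COLOR_BGR2GRAY)
    print(c,[(round(d['score'],2),d['point']) for d in spotter.landmark_of(c,'ring_3_c')])
    for h in (1,2,3): print(h,[round(samp(c,g,xf(BR,(H[h][0]-d,H[h][1],np.radians(H[h][2])),35+d/6)).mean()) for d in range(0,41,4)])
    cv2.imwrite(f'pics/{c}_x.png',im)
print(to_tool(*tcp_for(2,65,1,58,91.5)),to_tool(*tcp_for(1,65,1,58,91.5)))
```

```text
[408.9043 -33.4681  61.7283] [ 3.1384 -0.0067  0.0958] [-0.3297  0.6182 -0.3711]
top [(0.73, [559.0, -170.5, 37.7]), (0.37, [469.1, -273.7, -1.6])]
1 [144, 136, 124, 120, 122, 126, 129, 133, 135, 136, 138]
2 [102, 109, 117, 124, 133, 143, 146, 140, 131, 127, 127]
3 [101, 107, 114, 121, 131, 142, 145, 140, 132, 128, 128]
scene [(0.76, [560.6, -169.1, 36.6])]
1 [31, 31, 30, 30, 30, 30, 31, 31, 31, 30, 30]
2 [71, 81, 95, 107, 122, 135, 126, 110, 104, 103, 101]
3 [74, 84, 98, 111, 128, 143, 132, 112, 107, 112, 116]
(array([ 0.021 ,  0.    , -0.0004]), array([-0.0583,  0.1209, -0.0095])) (array([ 0.0319, -0.1567, -0.0003]), array([-0.0532,  0.1232,  4.7905]))
```

Ring 2 is also displaced by 22 mm, with the same band profile as ring 3. Holder 1 next.

jog_arm(
  rows=[
    [[0.01,-0.05,0,0,0,1,-1],[0.02,-0.1,0,0,0,3,-1],[0.032,-0.156,0,0,0,4.8,-1],[0.032,-0.156,0,0,0,4.8,-1],[0.032,-0.156,0,0,0,4.8,-1]],
  ],
)

```text
clock: 26.2
ee_pos: [422.1, 125.7, 57.7]
tool_rot: [3.141, 0.002, 0.013]
ft_force: [0.2, 0.3, -0.5]
opening: 0.296
finger_force: 50.0
```

Run:
```python
from h import *
s=env.observe();print(s['ee_pos'],s['tool_rot'],s['ft_force'])
print(to_tool(*tcp_for(1,65,1,12,91.5)),to_tool(*tcp_for(1,24.5,1,12,91.5)))
```

```text
[422.0949 125.7192  57.6511] [3.1412 0.0024 0.0128] [ 0.2288  0.2632 -0.4832]
(array([-0.0001, -0.0012,  0.0457]), array([0.0204, 0.1368, 0.0326])) (array([ 0.0404, -0.0012,  0.0456]), array([0.0204, 0.1368, 0.0326]))
```

jog_arm(
  rows=[
    [[0,-0.001,0.03,0,0,0,-1],[0,-0.001,0.0457,0,0,0,-1],[0,-0.001,0.0457,0,0,0,-1],[0.015,-0.001,0.0457,0,0,0,-1],[0.028,-0.001,0.0457,0,0,0,-1],[0.041,-0.001,0.0457,0,0,0,-1],[0.041,-0.001,0.0457,0,0,0,-1]],
  ],
)

```text
clock: 27.08
ee_pos: [465.5, 127.4, 13.5]
tool_rot: [-3.142, -0.001, 0.012]
ft_force: [-0.3, 0.4, -0.3]
opening: 0.289
finger_force: 50.0
```

jog_arm(
  rows=[
    [[0,0,-0.006,0,0,0,-1],[0,0,-0.012,0,0,0,-1],[0,0,-0.018,0,0,0,-1],[0,0,-0.024,0,0,0,-1],[0,0,-0.028,0,0,0,-1],[0,0,-0.028,0,0,0,-1],[-0.006,0,-0.028,0,0,0,-1],[-0.012,0,-0.028,0,0,0,-1],[-0.018,0,-0.028,0,0,0,-1],[-0.022,0,-0.028,0,0,0,-1],[-0.022,0,-0.028,0,0,0,-1],[-0.022,0,-0.022,0,0,0,-1],[-0.022,0,-0.016,0,0,0,-1],[-0.022,0,-0.01,0,0,0,-1],[-0.022,0,-0.004,0,0,0,-1],[-0.022,0,-0.001,0,0,0,-1],[-0.037,0,0,0,0,0,-1],[-0.052,0,0,0,0,0,-1],[-0.062,0,0,0,0,0,-1],[-0.062,0,0,0,0,0,-1]],
  ],
)

```text
clock: 29.58
ee_pos: [401.1, 126.7, 13.2]
tool_rot: [3.142, 0.0, 0.012]
ft_force: [0.8, -1.9, -0.6]
opening: 0.294
finger_force: 50.0
```

Run:
```python
from h import *
s=env.observe();print(s['ee_pos'],s['tool_rot'],s['ft_force'])
for c in('top','scene'):
    im=capture(c);g=cv2.cvtColor(im,cv2.COLOR_BGR2GRAY)
    print(c,[(round(d['score'],2),d['point']) for d in spotter.landmark_of(c,'ring_3_c')])
    for h in (1,2,3): print(h,[round(samp(c,g,xf(BR,(H[h][0]-d,H[h][1],np.radians(H[h][2])),35+d/6)).mean()) for d in range(0,41,4)])
d=spotter.silhouettes('top','logbook');print([(x['score'],x['mask'].sum()) for x in d])
```

```text
[401.1259 126.7145  13.2175] [3.1416 0.0001 0.0122] [ 0.7701 -1.8947 -0.6017]
top [(0.49, [562.0, -168.2, 37.3])]
1 [97, 104, 113, 122, 135, 147, 148, 139, 130, 128, 132]
2 [103, 110, 118, 125, 135, 144, 147, 141, 133, 128, 129]
3 [102, 108, 115, 123, 133, 143, 147, 141, 133, 129, 130]
scene [(0.64, [562.9, -171.0, 37.5])]
1 [65, 75, 88, 100, 114, 122, 112, 103, 107, 112, 114]
2 [68, 78, 91, 103, 119, 133, 125, 110, 109, 114, 117]
3 [70, 80, 93, 106, 122, 136, 126, 107, 102, 107, 110]
[(0.85, np.int64(1576)), (0.34, np.int64(748))]
```

All three rings rest displaced on their rims. Next I take the pick to the logbook, set it down a finger's thickness off the edge, and then push it flush.

```bash
cat >> h.py <<'E'
B=(476.2,287.3,6.5)
def book(x,y,z,dyaw=90):
    a=np.radians(B[2]);c,s=np.cos(a),np.sin(a);return (B[0]+c*x-s*y,B[1]+s*x+c*y,z),(np.pi,0,a+np.radians(dyaw))
E
python3 - <<'E'
from h import *
print(book(-85,13,90),to_tool(*book(-85,13,90)))
E
```

```text
((np.float64(390.2747504885072), np.float64(290.59416095352356), 90), (3.141592653589793, 0, np.float64(1.684242728174528))) (array([-0.0101, -0.1641, -0.0768]), array([  0.0144,  -0.0148, -95.8134]))
```

jog_arm(
  rows=[
    [[0,0,-0.05,0,0,0,-1],[0,-0.02,-0.077,0,0,-10,-1],[0,-0.04,-0.077,0,0,-20,-1],[0,-0.07,-0.077,0,0,-30,-1],[0,-0.1,-0.077,0,0,-40,-1],[-0.01,-0.13,-0.077,0,0,-50,-1],[-0.01,-0.164,-0.077,0,0,-60,-1],[-0.01,-0.164,-0.077,0,0,-70,-1],[-0.01,-0.164,-0.077,0,0,-80,-1],[-0.01,-0.164,-0.077,0,0,-90,-1],[-0.01,-0.164,-0.077,0,0,-95.8,-1],[-0.01,-0.164,-0.077,0,0,-95.8,-1],[-0.01,-0.164,-0.077,0,0,-95.8,-1]],
  ],
)

```text
clock: 31.45
ee_pos: [390.1, 290.5, 90.0]
tool_rot: [-3.141, 0.0, 1.683]
ft_force: [-0.2, 0.8, 0.1]
opening: 0.288
finger_force: 50.0
```

Run:
```python
from h import *
s=env.observe();print(s['ee_pos'],s['tool_rot'],s['opening'])
print(to_tool(*book(-85,13,3.5)))
```

```text
[390.1032 290.5026  89.9626] [-3.1414  0.0001  1.6826] 0.2882583791202175
(array([0.0001, 0.0002, 0.0865]), array([-0.0094,  0.004 , -0.0954]))
```

jog_arm(
  rows=[
    [[0,0,0.05,0,0,0,-1],[0,0,0.08,0,0,0,-1],[0,0,0.0865,0,0,0,-1],[0,0,0.0865,0,0,0,-1],[0,0,0.0865,0,0,0,-0.3],[0,0,0.0865,0,0,0,-0.25],[0,0,0.0865,0,0,0,-0.25],[0,0,0.0865,0,0,0,-0.25],[0,0,0.05,0,0,0,-0.25],[0,0,0.01,0,0,0,-0.25],[0,0,0.01,0,0,0,-0.25]],
  ],
)

```text
clock: 32.83
ee_pos: [392.5, 291.6, 83.4]
tool_rot: [3.135, -0.002, 1.684]
ft_force: [0.4, 0.4, -0.5]
opening: 0.377
finger_force: 0.0
```

Run:
```python
from h import *
s=env.observe();print(s['ee_pos'],s['tool_rot'],s['opening'],s['ft_force'])
# push posture: tool y along the book edge (dyaw 0), at x'=-120
for x,z in((-130,60),(-130,6),(-75,6)):print(to_tool(*book(x,-3,z,0)))
```

```text
[392.5405 291.6304  83.3654] [ 3.1347 -0.0021  1.6841] 0.37653622307990164 [ 0.4364  0.3728 -0.5364]
(array([-0.0168, -0.0475,  0.023 ]), array([ 0.217 , -0.4053, 89.9917]))
(array([-0.0169, -0.0479,  0.077 ]), array([ 0.217 , -0.4053, 89.9917]))
(array([-0.0169,  0.0071,  0.0774]), array([ 0.217 , -0.4053, 89.9917]))
```

jog_arm(
  rows=[
    [[-0.017,-0.036,0,0,0,10,0.28],[-0.017,-0.036,0,0,0,20,0.28],[-0.017,-0.036,0,0,0,30,0.28],[-0.017,-0.036,0,0,0,40,0.28],[-0.017,-0.036,0,0,0,50,0.28],[-0.017,-0.036,0,0,0,60,0.28],[-0.017,-0.036,0,0,0,70,0.28],[-0.017,-0.036,0,0,0,80,0.28],[-0.017,-0.036,0.02,0,0,90,0.28],[-0.017,-0.036,0.06,0,0,90,0.28],[-0.017,-0.036,0.077,0,0,90,0.28],[-0.017,-0.036,0.077,0,0,90,0.28]],
  ],
)

```text
clock: 34.33
ee_pos: [354.8, 268.9, 1.2]
tool_rot: [3.141, 0.004, 0.113]
ft_force: [-0.3, -0.2, -0.7]
opening: 0.638
finger_force: 0.0
```

Run:
```python
from h import *
s=env.observe();print(s['ee_pos'],s['tool_rot'],s['opening'],s['ft_force'])
e=np.array(s['ee_pos'])-[B[0],B[1],0];a=np.radians(B[2]);print('book frame',np.cos(a)*e[0]+np.sin(a)*e[1],-np.sin(a)*e[0]+np.cos(a)*e[1])
for c in('top','scene'):
    capture(c)
    print(c,[(round(d['score'],2),d['point']) for d in spotter.landmark_of(c,'pick_c')])
```

```text
[354.791  268.9322   1.235 ] [3.1405 0.0038 0.1131] 0.6379573453585331 [-0.3176 -0.2055 -0.7449]
book frame -122.70784104902079 -4.505850518056919
top [(0.47, [389.3, 274.3, 5.3])]
scene [(0.75, [392.6, 268.2, 9.1])]
```

jog_arm(
  rows=[
    [[0.006,0,-0.004,0,0,0,0.28],[0.012,0,-0.004,0,0,0,0.28],[0.018,0,-0.004,0,0,0,0.28],[0.023,0,-0.004,0,0,0,0.28],[0.027,0,-0.004,0,0,0,0.28],[0.03,0,-0.004,0,0,0,0.28],[0.03,0,-0.004,0,0,0,0.28]],
  ],
)

```text
clock: 35.4
ee_pos: [386.3, 273.0, 7.1]
tool_rot: [-3.142, -0.0, 0.113]
ft_force: [-0.4, -0.2, 0.4]
opening: 0.636
finger_force: 0.0
```

jog_arm(
  rows=[
    [[0.001,0,0,0,0,0,0.28],[0.002,0,0,0,0,0,0.28],[0.003,0,0,0,0,0,0.28],[0.003,0,0,0,0,0,0.28]],
  ],
)

```text
clock: 35.9
ee_pos: [387.8, 273.1, 6.8]
tool_rot: [3.141, 0.003, 0.113]
ft_force: [-5.2, -0.4, 4.5]
opening: 0.641
finger_force: 2.6
```

The pick is pressed flush: -5 N at x' = -89. I'll back off, raise the tool, then measure the pick and the three displaced rings.

jog_arm(
  rows=[
    [[-0.01,0,0,0,0,0,0.28],[-0.022,0,0,0,0,0,0.28],[-0.022,0,-0.06,0,0,0,0.28],[-0.022,0,-0.12,0,0,0,0.28],[-0.022,0,-0.12,0,0,0,0.28]],
  ],
)

```text
clock: 36.52
ee_pos: [370.3, 272.3, 132.3]
tool_rot: [-3.139, -0.012, 0.114]
ft_force: [0.1, -0.3, -0.3]
opening: 0.641
finger_force: 0.0
```

```bash
cat >> h.py <<'E'
IN=grid([27.5,29.5],range(-118,188,4));OUT=grid([42.5,45],range(-118,188,4))
def fitout(h,ims,d0=23,fix=None):
    a0=np.radians(H[h][2])
    def pts(G,p):
        q=xf(G,p[:3],0);q[:,2]=p[3]-p[4]*G[:,0];return q
    def f(p):
        return -sum(samp(c,g,pts(BR,p)).mean()-.5*samp(c,g,pts(GP,p)).mean()-.3*samp(c,g,pts(IN,p)).mean()-.3*samp(c,g,pts(OUT,p)).mean() for c,g in ims.items())
    best=None
    for d in(18,22,26):
        p0=np.array([H[h][0]-d,H[h][1],a0,40.5,.18])
        r=minimize(f,p0,method='Nelder-Mead',options=dict(maxiter=600,initial_simplex=p0+np.vstack([np.zeros(5),np.diag([4,4,.15,4,.08])])))
        if best is None or r.fun<best.fun:best=r
    p=best.x;c,s=np.cos(a0),np.sin(a0);dx,dy=p[0]-H[h][0],p[1]-H[h][1]
    return p,best.fun,(c*dx+s*dy,-s*dx+c*dy)
E
python3 - <<'E'
from h import *
s=env.observe();print(s['clock'],s['ee_pos'])
ims={c:cv2.cvtColor(capture(c),cv2.COLOR_BGR2GRAY) for c in('top','scene')}
for h in(1,2,3):
    print(h,*fitout(h,ims))
    for c in ims: print(c,fitout(h,{c:ims[c]})[0])
for c in('top','scene'):
    print(c,[(round(d['score'],2),d['point']) for d in spotter.landmark_of(c,'pick_c')])
    for d in spotter.silhouettes(c,'pick_c')[:1]: print(d['score'],rect(c,d['mask'],14))
E
```

```text
36.525 [370.2782 272.3006 132.3163]
1 [558.5754 129.292    0.072   40.1588   0.0206] -67.6102453102453 (np.float64(-19.804920424294828), np.float64(1.734045473549427))
top [559.5128 130.418    0.1978  36.896    0.6781]
scene [560.4429 129.602   -0.3134  44.0587   0.3035]
2 [559.2437 -18.5165   0.1132  41.9769   0.0123] -65.92774170274171 (np.float64(-22.783622560702433), np.float64(-0.2338524144430707))
top [566.9095 -15.5455   0.2847   4.1576   0.6973]
scene [557.208  -20.19     0.0904  45.4682   0.0177]
3 [ 561.2313 -173.1631    0.0522   44.166     0.0171] -82.1349567099567 (np.float64(-24.140159786111436), np.float64(-1.2953172002794267))
top [ 561.0114 -172.7701    0.1388   42.8722    0.1581]
scene [ 563.319  -172.543     0.0416   40.6237   -0.0041]
top [(0.45, [407.5, 273.9, 9.0])]
0.44 ((415.35260009765625, 265.6711730957031), (21.28884506225586, 82.79630279541016), 0.1945963203907013)
scene [(0.57, [410.4, 272.7, 8.8])]
0.56 ((406.74029541015625, 275.9851379394531), (33.83301544189453, 117.30846405029297), 4.974440574645996)
```

```bash
cat >> h.py <<'E'
def hf(h,x,y,z):
    a=np.radians(H[h][2]);c,s=np.cos(a),np.sin(a);return (H[h][0]+c*x-s*y,H[h][1]+s*x+c*y,z),(np.pi,0,a+np.pi/2)
E
python3 - <<'E'
from h import *
print(to_tool(*hf(1,-56.5,4,90)))
E
```

```text
(array([0.1394, 0.1559, 0.0349]), array([ -0.0983,   0.2025, -84.2068]))
```

jog_arm(
  rows=[
    [[0.04,0.03,0,0,0,-10,-0.45],[0.07,0.07,0,0,0,-20,-0.45],[0.1,0.11,0,0,0,-30,-0.45],[0.139,0.156,0.02,0,0,-40,-0.45],[0.139,0.156,0.03,0,0,-50,-0.45],[0.139,0.156,0.034,0,0,-60,-0.45],[0.139,0.156,0.034,0,0,-70,-0.45],[0.139,0.156,0.034,0,0,-80,-0.45],[0.139,0.156,0.034,0,0,-84.2,-0.45],[0.139,0.156,0.034,0,0,-84.2,-0.45],[0.139,0.156,0.034,0,0,-84.2,-0.45]],
  ],
)

```text
clock: 38.2
ee_pos: [522.4, 131.5, 92.3]
tool_rot: [-3.14, 0.0, 1.582]
ft_force: [0.7, 0.2, 1.4]
opening: 0.274
finger_force: 0.0
```

Run:
```python
from h import *
s=env.observe();print(s['ee_pos'],s['tool_rot'],s['opening'])
ims={c:cv2.cvtColor(capture(c),cv2.COLOR_BGR2GRAY) for c in('top','scene')}
c='scene';
im=capture('scene');print([(round(d['score'],2),d['point']) for d in spotter.landmark_of(c,'ring_1_c')])
print(to_tool(*hf(1,-56.5,4,34.5)))
```

```text
[522.4079 131.4685  92.2821] [-3.1402  0.0001  1.5818] 0.27403606160846344
[]
(array([-0.0004, -0.0009,  0.0584]), array([-0.01  , -0.0001, -0.0311]))
```

jog_arm(
  rows=[
    [[0,-0.001,0.03,0,0,0,-0.45],[0,-0.001,0.045,0,0,0,-0.45],[0,-0.001,0.052,0,0,0,-0.45],[0,-0.001,0.0575,0,0,0,-0.45],[0,-0.001,0.0575,0,0,0,-0.45]],
  ],
  force=20,
)

```text
clock: 39.02
ee_pos: [522.0, 131.5, 35.7]
tool_rot: [3.141, 0.0, 1.583]
ft_force: [-0.5, -0.5, -0.2]
opening: 0.278
finger_force: 0.0
```

jog_arm(
  rows=[
    [[0,0,0,0,0,0,-0.7],[0,0,0,0,0,0,-1],[0,0,0,0,0,0,-1],[0,0,0,0,0,0,-1],[0,0,-0.01,0,0,0,-1],[0,0,-0.03,0,0,0,-1],[0,0,-0.03,0,0,0,-1]],
  ],
)

```text
clock: 39.9
ee_pos: [523.3, 131.5, 67.4]
tool_rot: [3.138, -0.0, 1.583]
ft_force: [0.1, -0.3, -1.0]
opening: 0.092
finger_force: 21.3
```

Run:
```python
from h import *
s=env.observe();print(s['ee_pos'],s['tool_rot'],s['opening'],s['ft_force'])
for c in('top','scene'):
    im=capture(c)
    for l in('landmark_of','spot_in'):print(c,l,[(round(d['score'],2),d['point']) for d in getattr(spotter,l)(c,'ring_1_c')])
print(to_tool(*hf(1,-56.5-88,2,30)))
```

```text
[523.3018 131.5426  67.4152] [ 3.1378 -0.0001  1.5829] 0.09157051112341168 [ 0.1375 -0.2544 -1.02  ]
top landmark_of []
top spot_in []
scene landmark_of [(0.61, [554.4, 130.0, 69.4]), (0.58, [472.2, -277.2, 3.6])]
scene spot_in [(0.7, [573.9, 118.4, 72.4])]
(array([-0.0024, -0.0873,  0.0349]), array([-0.085 ,  0.002 , -0.0109]))
```

jog_arm(
  rows=[
    [[-0.001,-0.02,0,0,0,0,-1],[-0.002,-0.045,0,0,0,0,-1],[-0.0024,-0.07,0,0,0,0,-1],[-0.0024,-0.086,0,0,0,0,-1],[-0.0024,-0.086,0.02,0,0,0,-1],[-0.0024,-0.086,0.04,0,0,0,-1],[-0.0024,-0.086,0.052,0,0,0,-1],[-0.0024,-0.086,0.057,0,0,0,-1],[-0.0024,-0.086,0.06,0,0,0,-1],[-0.0024,-0.086,0.06,0,0,0,-1]],
  ],
)

```text
clock: 41.45
ee_pos: [436.2, 128.1, 5.8]
tool_rot: [3.141, -0.0, 1.583]
ft_force: [-0.2, 0.8, -1.2]
opening: 0.088
finger_force: 21.3
```

Run:
```python
from h import *
s=env.observe();print(s['ee_pos'],s['tool_rot'],s['opening'],s['ft_force'])
for c in('top','scene'):
    im=capture(c)
    for l in('landmark_of','spot_in'):print(c,l,[(round(d['score'],2),d['point']) for d in getattr(spotter,l)(c,'ring_1_c')])
```

```text
[436.1966 128.0733   5.7883] [ 3.1411 -0.      1.5829] 0.08829812542434132 [-0.2371  0.8024 -1.1506]
top landmark_of [(0.49, [562.5, -171.6, 37.6])]
top spot_in []
scene landmark_of [(0.66, [470.9, 130.0, 8.4])]
scene spot_in [(0.64, [490.2, 115.7, 13.9])]
```

jog_arm(
  rows=[
    [[0,0,0.002,0,0,0,-1],[0,0,0.004,0,0,0,-1],[0,0,0.004,0,0,0,-1],[0,0,0.004,0,0,0,-0.7],[0,0,0.004,0,0,0,-0.5],[0,0,0.004,0,0,0,-0.5],[0,0,-0.03,0,0,0,-0.45],[0,0,-0.09,0,0,0,-0.45],[0,0,-0.09,0,0,0,-0.45]],
  ],
)

```text
clock: 42.88
ee_pos: [439.9, 128.3, 100.5]
tool_rot: [3.131, -0.0, 1.583]
ft_force: [0.7, -1.0, -0.2]
opening: 0.275
finger_force: 0.0
```

Run:
```python
from h import *
s=env.observe();print(s['ee_pos'],s['tool_rot'],s['opening'],s['ft_force'])
for c in('top','scene'):
    im=capture(c)
    for l in('landmark_of','spot_in'):print(c,l,[(round(d['score'],2),d['point']) for d in getattr(spotter,l)(c,'ring_1_c')])
print(to_tool(*hf(2,-58.8,3,92)))
```

```text
[439.8546 128.2876 100.4755] [ 3.1309 -0.0003  1.583 ] 0.2747740665701282 [ 0.6716 -1.0005 -0.1789]
top landmark_of []
top spot_in []
scene landmark_of [(0.57, [471.9, 128.7, 4.7]), (0.56, [728.5, -359.0, 1.5])]
scene spot_in [(0.81, [475.0, 131.5, 7.2])]
(array([-0.1478,  0.0868,  0.0015]), array([-0.2044, -0.0038, -4.8153]))
```

Ring 1 lies at (472,129), on its line. Ring 2 next.

jog_arm(
  rows=[
    [[-0.05,0.03,0,0,0,-2,-0.45],[-0.1,0.06,0,0,0,-4,-0.45],[-0.148,0.087,0.002,0,0,-4.8,-0.45],[-0.148,0.087,0.002,0,0,-4.8,-0.45],[-0.148,0.087,0.002,0,0,-4.8,-0.45]],
  ],
)

```text
clock: 43.8
ee_pos: [523.5, -18.4, 92.2]
tool_rot: [-3.139, -0.001, 1.666]
ft_force: [-0.2, -0.6, 0.4]
opening: 0.274
finger_force: 0.0
```

Run:
```python
from h import *
s=env.observe();print(s['ee_pos'],s['tool_rot'],s['opening'],s['ft_force'])
print(to_tool(*hf(2,-58.8,3,35.5)))
```

```text
[523.5428 -18.4423  92.1828] [-3.1388 -0.0012  1.6663] 0.2736367478333934 [-0.187  -0.6251  0.3599]
(array([-0.0003, -0.0003,  0.0567]), array([-0.1574, -0.0694, -0.0299]))
```

jog_arm(
  rows=[
    [[0,0,0.03,0,0,0,-0.45],[0,0,0.045,0,0,0,-0.45],[0,0,0.052,0,0,0,-0.45],[0,0,0.0575,0,0,0,-0.45],[0,0,0.0575,0,0,0,-0.45],[0,0,0.0575,0,0,0,-0.7],[0,0,0.0575,0,0,0,-1],[0,0,0.0575,0,0,0,-1],[0,0,0.0575,0,0,0,-1],[0,0,0.045,0,0,0,-1],[0,0,0.027,0,0,0,-1],[0,0,0.027,0,0,0,-1]],
  ],
)

```text
clock: 45.3
ee_pos: [526.4, -19.3, 69.0]
tool_rot: [3.137, 0.002, 1.667]
ft_force: [0.2, 0.6, -1.6]
opening: 0.088
finger_force: 20.2
```

Run:
```python
from h import *
s=env.observe();print(s['ee_pos'],s['tool_rot'],s['opening'],s['ft_force'])
for c in('top','scene'):
    im=capture(c)
    for l in('landmark_of','spot_in'):print(c,l,[(round(d['score'],2),d['point']) for d in getattr(spotter,l)(c,'ring_1_c')])
print(to_tool(*hf(2,-58.8-86,3,5.5)))
```

```text
[526.4188 -19.2985  69.0446] [3.1372 0.0016 1.6667] 0.08757143894443621 [ 0.1753  0.582  -1.6021]
top landmark_of [(0.41, [473.2, 126.4, 2.9])]
top spot_in []
scene landmark_of [(0.74, [749.7, 13.0, -0.9]), (0.61, [470.5, 127.0, 6.4])]
scene spot_in [(0.84, [473.6, 132.1, 5.4])]
(array([ 0.0001, -0.087 ,  0.0606]), array([-0.0611, -0.0226, -0.0087]))
```

jog_arm(
  rows=[
    [[0,-0.02,0,0,0,0,-1],[0,-0.045,0,0,0,0,-1],[0,-0.07,0,0,0,0,-1],[0,-0.0865,0,0,0,0,-1],[0,-0.0865,0.02,0,0,0,-1],[0,-0.0865,0.04,0,0,0,-1],[0,-0.0865,0.055,0,0,0,-1],[0,-0.0865,0.062,0,0,0,-1],[0,-0.0865,0.065,0,0,0,-1],[0,-0.0865,0.065,0,0,0,-1]],
  ],
)

```text
clock: 46.85
ee_pos: [438.9, -27.2, 1.8]
tool_rot: [3.141, 0.0, 1.667]
ft_force: [-0.4, 0.1, -0.5]
opening: 0.086
finger_force: 20.2
```

Run:
```python
from h import *
s=env.observe();print(s['ee_pos'],s['tool_rot'],s['opening'],s['ft_force'])
for c in('top','scene'):
    im=capture(c)
    for l in('landmark_of','spot_in'):print(c,l,[(round(d['score'],2),d['point']) for d in getattr(spotter,l)(c,'ring_1_c')])
```

```text
[438.8646 -27.2335   1.773 ] [3.1412 0.0001 1.6666] 0.08570258078210018 [-0.3612  0.0926 -0.4771]
top landmark_of [(0.44, [469.8, 126.8, 2.3])]
top spot_in [(0.74, [476.9, 131.7, 5.8]), (0.55, [756.9, -214.1, 56.0])]
scene landmark_of [(0.65, [469.7, 127.7, 6.5])]
scene spot_in [(0.5, [441.0, 121.8, 7.0])]
```

Lowered to the bench. I'll release and go to ring 3.

jog_arm(
  rows=[
    [[0,0,0,0,0,0,-0.7],[0,0,0,0,0,0,-0.5],[0,0,0,0,0,0,-0.5],[0,0,-0.03,0,0,0,-0.45],[0,0,-0.09,0,0,0,-0.45],[0,0,-0.09,0,0,0,-0.45]],
  ],
)

```text
clock: 47.9
ee_pos: [442.3, -28.3, 96.3]
tool_rot: [3.132, 0.004, 1.667]
ft_force: [0.4, -0.7, 0.3]
opening: 0.276
finger_force: 0.0
```

Run:
```python
from h import *
s=env.observe();print(s['ee_pos'],s['tool_rot'],s['opening'],s['ft_force'])
for c in('top','scene'):
    im=capture(c)
    for l in('landmark_of','spot_in'):print(c,l,[(round(d['score'],2),d['point']) for d in getattr(spotter,l)(c,'ring_1_c')])
print(to_tool(*hf(3,-60,2,92)))
```

```text
[442.3365 -28.3316  96.3309] [3.1319 0.0043 1.6667] 0.2760084122885618 [ 0.3787 -0.7346  0.299 ]
top landmark_of [(0.43, [470.6, 129.1, 4.5])]
top spot_in [(0.43, [476.8, 129.3, 7.4])]
scene landmark_of [(0.65, [467.6, 129.8, 4.2]), (0.25, [475.2, -278.1, 3.5])]
scene spot_in [(0.51, [472.0, 157.7, 9.5]), (0.31, [485.6, -24.7, 10.8])]
(array([-0.1523,  0.0737, -0.0026]), array([-0.1872, -0.0784,  3.1856]))
```

jog_arm(
  rows=[
    [[-0.05,0.025,0,0,0,1,-0.45],[-0.1,0.05,0,0,0,2,-0.45],[-0.152,0.074,0,0,0,3.2,-0.45],[-0.152,0.074,0,0,0,3.2,-0.45],[-0.152,0.074,0,0,0,3.2,-0.45]],
  ],
)

```text
clock: 48.82
ee_pos: [525.7, -170.6, 90.0]
tool_rot: [-3.139, -0.002, 1.611]
ft_force: [-0.8, 0.7, -0.3]
opening: 0.274
finger_force: 0.0
```

Run:
```python
from h import *
s=env.observe();print(s['ee_pos'],s['tool_rot'],s['opening'],s['ft_force'])
print(to_tool(*hf(3,-60,2,35.5)))
im=capture('scene');cv2.imwrite('pics/s_x2.png',im)
print([(round(d['score'],2),d['point']) for d in spotter.landmark_of('scene','ring_1_c')])
```

```text
[ 525.6506 -170.6101   90.0031] [-3.1389 -0.0019  1.6107] 0.2742141001007953 [-0.7628  0.7078 -0.3461]
(array([-0.0008, -0.0003,  0.0545]), array([-0.1565, -0.109 , -0.0158]))
[(0.75, [467.7, 127.3, 4.6])]
```

jog_arm(
  rows=[
    [[0,0,0.03,0,0,0,-0.45],[0,0,0.043,0,0,0,-0.45],[0,0,0.05,0,0,0,-0.45],[0,0,0.055,0,0,0,-0.45],[0,0,0.055,0,0,0,-0.45],[0,0,0.055,0,0,0,-0.7],[0,0,0.055,0,0,0,-1],[0,0,0.055,0,0,0,-1],[0,0,0.055,0,0,0,-1],[0,0,0.043,0,0,0,-1],[0,0,0.025,0,0,0,-1],[0,0,0.025,0,0,0,-1]],
  ],
)

```text
clock: 50.42
ee_pos: [528.4, -172.3, 69.1]
tool_rot: [3.138, 0.002, 1.611]
ft_force: [0.1, -0.9, -0.1]
opening: 0.089
finger_force: 20.5
```

Run:
```python
from h import *
s=env.observe();print(s['ee_pos'],s['tool_rot'],s['opening'],s['ft_force'])
for c in('top','scene'):
    im=capture(c)
    for l in('landmark_of',):print(c,l,[(round(d['score'],2),d['point']) for d in getattr(spotter,l)(c,'ring_1_c')])
print(to_tool(*hf(3,-60-84,3,2)))
```

```text
[ 528.3783 -172.2679   69.1498] [3.1376 0.0025 1.6108] 0.08867792193197281 [ 0.1032 -0.911  -0.0913]
top landmark_of [(0.57, [471.9, 128.8, 3.6])]
scene landmark_of [(0.7, [470.6, 128.5, 3.3]), (0.44, [400.2, 220.4, 7.8])]
(array([ 0.0009, -0.0851,  0.0643]), array([-0.037 , -0.0205, -0.0086]))
```

jog_arm(
  rows=[
    [[0,-0.02,0,0,0,0,-1],[0,-0.045,0,0,0,0,-1],[0,-0.07,0,0,0,0,-1],[0,-0.085,0,0,0,0,-1],[0,-0.085,0.02,0,0,0,-1],[0,-0.085,0.04,0,0,0,-1],[0,-0.085,0.055,0,0,0,-1],[0,-0.085,0.062,0,0,0,-1],[0,-0.085,0.065,0,0,0,-1],[0,-0.085,0.065,0,0,0,-1],[0,-0.085,0.065,0,0,0,-0.7],[0,-0.085,0.065,0,0,0,-0.5],[0,-0.085,0.065,0,0,0,-0.5],[0,-0.085,0.03,0,0,0,-0.45],[0,-0.085,-0.03,0,0,0,-0.45],[0,-0.085,-0.03,0,0,0,-0.45]],
  ],
)

```text
clock: 52.62
ee_pos: [445.1, -177.0, 101.6]
tool_rot: [3.133, 0.007, 1.611]
ft_force: [0.4, -0.3, -0.7]
opening: 0.272
finger_force: 0.0
```

jog_arm(
  rows=[
    [[0,-0.05,-0.03,0,0,0,-0.45],[0,-0.05,-0.09,0,0,0,-0.45],[0,-0.05,-0.14,0,0,0,-0.45],[0,-0.05,-0.14,0,0,0,-0.45]],
  ],
)

```text
clock: 53.12
ee_pos: [393.5, -178.2, 239.9]
tool_rot: [3.136, 0.005, 1.611]
ft_force: [0.5, -0.1, -0.3]
opening: 0.277
finger_force: 0.0
```

Run:
```python
from h import *
s=env.observe();print(s['clock'],s['ee_pos'],s['ft_force'])
for c in('top','scene'):
    im=capture(c);cv2.imwrite(f'pics/{c}_y.png',im)
    for l in('ring_1_c','pick_c'):print(c,l,[(round(d['score'],2),d['point']) for d in spotter.landmark_of(c,l)])
im=cv2.imread('pics/scene_y.png')
X,Y=np.meshgrid(np.linspace(420,-360,780),np.linspace(660,340,320))
def rec(c):
    q=proj(c,np.c_[Y.ravel(),X.ravel(),np.full(X.size,7)]).astype(np.float32)
    return cv2.remap(cv2.imread(f'pics/{c}_y.png'),q[:,0].reshape(X.shape),q[:,1].reshape(X.shape),cv2.INTER_CUBIC)
o=cv2.convertScaleAbs(np.vstack([rec('top')[:-30],rec('scene')[:-30]]),alpha=1.3)
for k in(0,290):
  for h in H:
    p=xf(np.array([[-108,0]]),(H[h][0],H[h][1],np.radians(H[h][2])),0)[0];cv2.circle(o,(int(420-p[1]),int(660-p[0])+k),2,(0,0,255),-1)
cv2.imwrite('pics/fin.png',o)
```

```text
53.125 [ 393.4607 -178.1539  239.9456] [ 0.4663 -0.0893 -0.2801]
top ring_1_c [(0.5, [472.7, 127.9, 1.6]), (0.29, [471.3, -274.8, -1.4])]
top pick_c [(0.79, [400.8, 225.6, 5.6])]
scene ring_1_c [(0.65, [470.6, 125.1, 3.7])]
scene pick_c [(0.73, [399.6, 218.9, 9.3])]
```

View pics/fin.png

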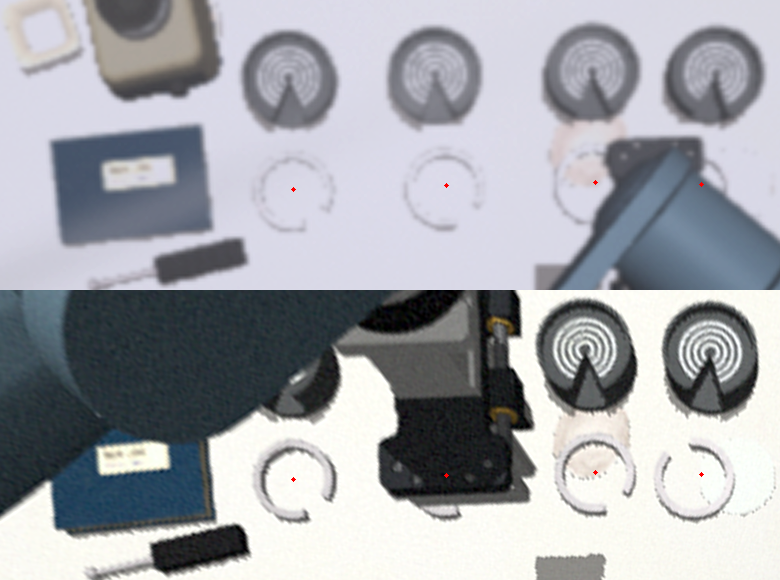

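Final look: rings 1–3 lie on their target dots, and ring 4 is about 7 mm left of its dot. The pick was knocked aside: handle now at about (401.5,221), ball at (377,327), yaw 103°. I'll check the holder yaws from the empty notches and work out the pick regrasp.

Run:
```python
from h import *
r=np.arange(10,39,2.)
def edge(a,off):  # line at angle a(deg), offset off mm toward outside of wedge
    return a,off
for c in('top','scene'):
    g=cv2.cvtColor(cv2.imread(f'pics/{c}_y.png'),cv2.COLOR_BGR2GRAY)
    for h in H:
        d=(-.65,.7) if c=='top' else (.65,-.7)
        res=[]
        for sgn in(1,-1):
            def f(t):
                a=np.radians(180+sgn*22+t);u=np.array([np.cos(a),np.sin(a)]);n=sgn*np.array([-u[1],u[0]])
                P=lambda o:np.c_[(r[:,None]*u+n*o)+np.array(H[h][:2])+d,np.full(len(r),28.)]
                return sum(samp(c,g,P(o)).mean()-samp(c,g,P(-o)).mean() for o in(1.5,2.5))
            v=[f(t) for t in np.arange(-16,16.5,.5)];res.append((np.arange(-16,16.5,.5)[int(np.argmax(v))],round(max(v))))
        print(c,h,res)
a=np.radians(103.1)
print('pick grasp',to_tool((401.5+10*np.cos(a),221+10*np.sin(a),100),(np.pi,0,a)))
print(env.observe()['joint_pos'])
```

```text
top 1 [(np.float64(4.0), 44), (np.float64(-3.0), 55)]
top 2 [(np.float64(9.0), 44), (np.float64(1.5), 31)]
top 3 [(np.float64(6.0), 61), (np.float64(-2.0), 32)]
top 4 [(np.float64(-2.5), 61), (np.float64(-10.0), 35)]
scene 1 [(np.float64(1.5), 26), (np.float64(5.5), 3)]
scene 2 [(np.float64(-4.5), 3), (np.float64(4.5), 2)]
scene 3 [(np.float64(3.5), 145), (np.float64(-2.0), 136)]
scene 4 [(np.float64(-5.0), 161), (np.float64(-10.5), 145)]
pick grasp (array([0.4058, 0.0248, 0.1354]), array([ -0.1531,  -0.1648, -10.8049]))
[-0.6887 -0.3297  2.061  -0.      1.4143 -0.7288]
```

Notch edges confirm the yaws (about 0.5, 5.2, 1.5 and -6.9°), so ring 4 is about +5 mm off its line, within tolerance. I'll regrasp the pick.

jog_arm(
  rows=[
    [[0.06,0,0,0,0,-5,-0.1],[0.12,0,0,0,0,-10.8,-0.1],[0.18,0,0.02,0,0,-10.8,-0.1],[0.24,0.01,0.05,0,0,-10.8,-0.1],[0.3,0.02,0.08,0,0,-10.8,-0.1],[0.36,0.025,0.11,0,0,-10.8,-0.1],[0.4058,0.0248,0.135,0,0,-10.8,-0.1],[0.4058,0.0248,0.135,0,0,-10.8,-0.1],[0.4058,0.0248,0.135,0,0,-10.8,-0.1]],
  ],
)

```text
clock: 54.55
ee_pos: [399.9, 229.5, 100.8]
tool_rot: [-3.14, 0.0, 1.8]
ft_force: [0.1, -0.4, -0.1]
opening: 0.452
finger_force: 0.0
```

Run:
```python
from h import *
s=env.observe();print(s['ee_pos'],s['tool_rot'],s['opening'])
a=np.radians(103.1)
for c in('top','scene'):
    capture(c);print([(round(d['score'],2),d['point']) for d in spotter.landmark_of(c,'pick_c')])
for z in(30,3.5):print('pick grasp',to_tool((401.5+10*np.cos(a),221+10*np.sin(a),z),(np.pi,0,a)))
```

```text
[399.9043 229.4876 100.8322] [-3.1397  0.0004  1.8002] 0.4520493990280865
[(0.68, [398.2, 224.9, 6.1]), (0.61, [468.7, -272.4, -0.1])]
[(0.98, [397.7, 223.4, 9.3])]
pick grasp (array([ 0.0025, -0.0018,  0.0725]), array([ 0.1132,  0.0033, -0.1339]))
pick grasp (array([ 0.0025, -0.0019,  0.099 ]), array([ 0.1132,  0.0033, -0.1339]))
```

The book-side finger would not fit between handle and book, so I push the pick along its own axis from its rear end with shut fingers, then push it flush.

Run:
```python
from h import *
a=np.radians(103.1)
for z in(60,6):print(to_tool((413.8,162.6,z),(np.pi,0,a)))
```

```text
(array([-0.0672, -0.0028,  0.0425]), array([ 0.1132,  0.0033, -0.1339]))
(array([-0.0672, -0.003 ,  0.0965]), array([ 0.1132,  0.0033, -0.1339]))
```

jog_arm(
  rows=[
    [[-0.04,-0.003,0,0,0,0,-1],[-0.067,-0.003,0,0,0,0,-1],[-0.067,-0.003,0.04,0,0,0,-1],[-0.067,-0.003,0.08,0,0,0,-1],[-0.067,-0.003,0.0955,0,0,0,-1],[-0.067,-0.003,0.0955,0,0,0,-1],[-0.06,-0.003,0.0955,0,0,0,-1],[-0.053,-0.003,0.0955,0,0,0,-1],[-0.046,-0.003,0.0955,0,0,0,-1],[-0.039,-0.003,0.0955,0,0,0,-1],[-0.032,-0.003,0.0955,0,0,0,-1],[-0.025,-0.003,0.0955,0,0,0,-1],[-0.019,-0.003,0.0955,0,0,0,-1],[-0.014,-0.003,0.0955,0,0,0,-1],[-0.01,-0.003,0.0955,0,0,0,-1],[-0.01,-0.003,0.0955,0,0,0,-1],[-0.02,-0.003,0.0955,0,0,0,-1],[-0.02,-0.003,0.04,0,0,0,-1],[-0.02,-0.003,-0.02,0,0,0,-1],[-0.02,-0.003,-0.02,0,0,0,-1]],
  ],
)

```text
clock: 57.25
ee_pos: [405.9, 209.9, 126.6]
tool_rot: [3.131, -0.0, 1.799]
ft_force: [1.0, 0.0, -0.2]
opening: 0.003
finger_force: 0.0
```

```bash
cat >> h.py <<'E'
def fitpick(ims,p0):
    """handle: dark 90x28 top face at z=14 against bright bench; far rows on shaft side ignored"""
    x,y=np.meshgrid(np.arange(-42,43,4.),np.arange(-11,12,3.7));INS=np.c_[x.ravel(),y.ravel()]
    xs=np.arange(-44,45,4.);e=[np.c_[xs,np.full(len(xs),18.)],np.c_[xs,np.full(len(xs),-18.)],np.array([[-50,t] for t in(-10,-3,3,10)]),np.array([[50,t] for t in(-10,10)])]
    SH=np.array([[t,0.] for t in range(52,112,3)]);SO=np.r_[SH+[0,9],SH-[0,9]]
    OUTS=np.vstack(e)
    def f(p):return sum(samp(c,g,xf(INS,p,13)).mean()*1.0-samp(c,g,xf(OUTS,p,3)).mean()+.5*samp(c,g,xf(SH,p,7)).mean()-.5*samp(c,g,xf(SO,p,3)).mean() for c,g in ims.items())
    from itertools import product
    b=min((f((p0[0]+i,p0[1]+j,p0[2]+k)),p0[0]+i,p0[1]+j,p0[2]+k) for i,j,k in product(range(-12,13,4),range(-12,13,4),np.radians(range(-15,16,3))))
    r=minimize(f,b[1:],method='Nelder-Mead',options=dict(initial_simplex=np.array(b[1:])+np.array([[0,0,0],[3,0,0],[0,3,0],[0,0,.05]])))
    p=r.x;a=np.radians(B[2]);dx,dy=p[0]-B[0],p[1]-B[1]
    return p[:2],np.degrees(p[2])-B[2],'book',np.cos(a)*dx+np.sin(a)*dy,-np.sin(a)*dx+np.cos(a)*dy,r.fun
E
python3 - <<'E'
from h import *
s=env.observe();print(s['clock'],s['ee_pos'],s['tool_rot'],s['opening'],s['ft_force'])
old={c:cv2.cvtColor(cv2.imread(f'pics/{c}_y.png'),cv2.COLOR_BGR2GRAY) for c in('top','scene')}
print('before',[fitpick({c:old[c]},(401,221,np.radians(103))) for c in old])
ims={}
for c in('top','scene'):
    ims[c]=cv2.cvtColor(capture(c),cv2.COLOR_BGR2GRAY);L=spotter.landmark_of(c,'pick_c');print(c,[(round(d['score'],2),d['point']) for d in L])
    print(fitpick({c:ims[c]},(395,270,np.radians(102))))
E
```

```text
57.25 [405.9375 209.8652 126.6396] [ 3.1307 -0.0001  1.7986] 0.0034622452465683405 [ 1.0235  0.0454 -0.1577]
before [(array([398.6323, 218.687 ]), np.float64(97.88220357879231), 'book', np.float64(-84.83629674398576), np.float64(-59.39102605901775), np.float64(-109.67387612387611)), (array([401.2801, 218.9093]), np.float64(99.11857831178939), 'book', np.float64(-82.18037568682234), np.float64(-59.469880887891144), np.float64(-137.71632117882118))]
top [(0.75, [731.3, -356.0, -1.1])]
(array([386.2593, 250.4165]), np.float64(103.89652523458818), 'book', np.float64(-93.53787301949042), np.float64(-26.464815305725864), np.float64(-32.40458291708292))
scene [(0.95, [385.3, 274.8, 10.3])]
(array([386.4608, 272.8242]), np.float64(98.24759107059238), 'book', np.float64(-90.80102046721335), np.float64(-4.224020231215498), np.float64(-110.96202547452548))
```

Run:
```python
from h import *
for z in(100,6):print(to_tool(*book(-126,-4,z,0)))
```

```text
(array([ 0.0698, -0.0343,  0.0198]), array([-0.1525,  0.171 , 96.5648]))
(array([ 0.0698, -0.034 ,  0.1138]), array([-0.1525,  0.171 , 96.5648]))
```

jog_arm(
  rows=[
    [[0.02,-0.034,0,0,0,10,0.28],[0.04,-0.034,0,0,0,20,0.28],[0.06,-0.034,0,0,0,30,0.28],[0.07,-0.034,0,0,0,40,0.28],[0.07,-0.034,0,0,0,50,0.28],[0.07,-0.034,0,0,0,60,0.28],[0.07,-0.034,0,0,0,70,0.28],[0.07,-0.034,0,0,0,80,0.28],[0.07,-0.034,0.03,0,0,90,0.28],[0.07,-0.034,0.07,0,0,96.5,0.28],[0.07,-0.034,0.1,0,0,96.5,0.28],[0.07,-0.034,0.113,0,0,96.5,0.28],[0.07,-0.034,0.113,0,0,96.5,0.28]],
  ],
)

```text
clock: 59.08
ee_pos: [351.9, 269.4, 7.3]
tool_rot: [3.141, 0.003, 0.115]
ft_force: [-0.2, -0.7, -0.6]
opening: 0.642
finger_force: 0.0
```

```bash
cat >> h.py <<'E'
def inbook():
    s=env.observe();e=np.array(s['ee_pos'])-[B[0],B[1],0];a=np.radians(B[2]);return np.cos(a)*e[0]+np.sin(a)*e[1],-np.sin(a)*e[0]+np.cos(a)*e[1],e[2],np.degrees(s['tool_rot'][2]),s['opening'],s['ft_force']
E
python3 -c "
from h import *
print(inbook())"
```

```text
(np.float64(-125.5065325577769), np.float64(-3.674405275819913), np.float64(7.26073301152632), np.float64(6.5874231946301105), 0.6418785563118613, array([-0.236 , -0.7281, -0.5948]))
```

Push 33 mm first, then press gently.

jog_arm(
  rows=[
    [[0.006,0,0.001,0,0,0,0.28],[0.012,0,0.001,0,0,0,0.28],[0.018,0,0.001,0,0,0,0.28],[0.023,0,0.001,0,0,0,0.28],[0.028,0,0.001,0,0,0,0.28],[0.031,0,0.001,0,0,0,0.28],[0.033,0,0.001,0,0,0,0.28],[0.034,0,0.001,0,0,0,0.28],[0.035,0,0.001,0,0,0,0.28],[0.036,0,0.001,0,0,0,0.28],[0.036,0,0.001,0,0,0,0.28]],
  ],
)

```text
clock: 60.45
ee_pos: [387.7, 274.0, 7.3]
tool_rot: [3.141, 0.003, 0.115]
ft_force: [-4.5, 0.1, 3.7]
opening: 0.639
finger_force: 2.5
```

jog_arm(
  rows=[
    [[0.001,0,0,0,0,0,0.28],[0.002,0,0,0,0,0,0.28],[0.002,0,0,0,0,0,0.28]],
  ],
)

```text
clock: 60.82
ee_pos: [387.9, 274.0, 7.0]
tool_rot: [3.141, 0.007, 0.114]
ft_force: [-9.6, -0.3, 8.5]
opening: 0.638
finger_force: 5.1
```

Pressed flush (9.6 N at the same position as before). I'll retreat out of the way and verify.

jog_arm(
  rows=[
    [[-0.01,0,0,0,0,0,0.28],[-0.03,0,0,0,0,0,0.28],[-0.03,0,-0.06,0,0,0,0.28],[-0.03,0,-0.12,0,0,0,0.28],[-0.01,0.06,-0.18,0,0,0,0.28],[0,0.12,-0.2,0,0,0,0.28],[0,0.18,-0.2,0,0,0,0.28],[0,0.24,-0.2,0,0,0,0.28],[0,0.3,-0.2,0,0,0,0.28],[0,0.3,-0.2,0,0,0,0.28]],
  ],
)

```text
clock: 62.08
ee_pos: [425.6, -26.6, 207.9]
tool_rot: [3.14, -0.002, 0.11]
ft_force: [-0.2, 0.4, -0.4]
opening: 0.637
finger_force: 0.0
```

Run:
```python
from h import *
s=env.observe();print(s['clock'],s['ee_pos'])
H[4]=(582.5,-292.3,-6.7)
for c in('top','scene'):
    im=capture(c);g=cv2.cvtColor(im,cv2.COLOR_BGR2GRAY);cv2.imwrite(f'pics/{c}_z.png',im)
    print(c,fitpick({c:g},(410,273,np.radians(96.5))))
    for l in('pick_c','ring_1_c','tape_roll','beaker_2','film_box','dish_1'):print(l,[(round(d['score'],2),d['point']) for d in spotter.landmark_of(c,l)])
```

```text
62.075 [425.5712 -26.6199 207.8559]
top (array([407.6083, 272.5621]), np.float64(90.11804931961055), 'book', np.float64(-69.81919272979736), np.float64(-6.878317850659091), np.float64(-65.08923576423575))
pick_c [(0.82, [410.8, 277.7, 7.3]), (0.37, [766.8, -98.0, -0.2])]
ring_1_c [(0.55, [742.2, 11.0, -3.1]), (0.3, [412.3, 274.1, 6.4])]
tape_roll [(0.81, [744.6, 9.8, -1.4]), (0.55, [474.3, -171.3, 2.0])]
beaker_2 [(0.51, [770.9, -95.6, 1.5])]
film_box [(0.77, [763.1, -214.0, -3.1]), (0.4, [468.2, -272.3, 0.7])]
dish_1 [(0.8, [731.7, -358.0, -2.3])]
scene (array([409.57 , 269.882]), np.float64(90.60340708881827), 'book', np.float64(-68.17351617041918), np.float64(-9.763322361833156), np.float64(-120.1355894105894))
pick_c [(0.87, [407.4, 275.6, 8.3]), (0.7, [763.9, -214.0, 0.6])]
ring_1_c [(0.64, [471.5, 128.1, 4.0])]
tape_roll [(0.61, [749.8, 11.6, -2.7]), (0.44, [476.5, -23.9, 8.0])]
beaker_2 [(0.58, [774.4, -92.1, 3.0])]
film_box [(0.82, [765.3, -217.1, -2.4])]
dish_1 [(0.64, [586.1, -170.8, 3.1]), (0.57, [731.3, -359.5, 2.0])]
```

The pick is flush and parallel, and rings 1–3 are on their lines. Ring 4 sits about 6 mm off its notch line, so I'll nudge it by -5 mm from inside with shut fingers.

Run:
```python
from h import *
g=cv2.cvtColor(cv2.imread('pics/scene_z.png'),cv2.COLOR_BGR2GRAY)
# ring 4 now: bright band, dark inner shadow -> use spotter silhouettes for centre
for c in('top','scene'):
    capture(c)
    for d in spotter.silhouettes(c,'ring_4_c'):
        P=unproj(c,np.argwhere(d['mask'])[:,::-1],7)[:,:2].astype(np.float32);print(c,round(d['score'],2),cv2.minEnclosingCircle(P))
for z in(100,5):print(to_tool((470.5,-274,z),(np.pi,0,0)))
```

```text
top 0.5 ((470.1695251464844, -275.50994873046875), 40.07486343383789)
scene 0.57 ((470.12188720703125, -275.78076171875), 39.84178161621094)
(array([0.0162, 0.2539, 0.1076]), array([0.0012, 0.001 , 6.5874]))
(array([0.0162, 0.2539, 0.2026]), array([0.0012, 0.001 , 6.5874]))
```

The silhouettes put ring 4 at (470.1,-275.7) with a radius of 40 mm, which is +4 mm off its line, so no nudge is needed. I'll hand it in.

```bash
python3 -c "
from plant import ticket
print(ticket.sign_off())"
```

```text
the job is handed in; nothing more can be done
None
```

I handed the job in at about 62 s: by my last camera and force readings all four rings lie flat in front of their notches within tolerance and the pick lies flush along the logbook's near edge, but the sign-off gave no verdict.

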